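Shut the quarantine case and secure it with the snap hook

ROBOT

A 6-joint arm with a two-finger parallel gripper is mounted at the origin on the work surface. World frame = base frame: x ahead of the robot, y to its left, z up, the work surface at z = 0. Lengths are in m, angles in rad, forces in N, time in s.
With the tool pointing down it reaches from about 0.225 to 0.875 m from the base axis. Payload 3.4 kg.
Tool frame: the origin (TCP) lies between the finger pads; the fingertips stand 11 mm ahead of it and the grasp point (between the pads) lies 8 mm behind it; z points along the fingers, y is the direction in which the jaws open and shut (so a half turn about z gives the same grasp; the last joint's range is limited). The gripper opens to 85 mm and grips with 20 to 120 N. Pads are 22 mm wide; open, the fingers measure 114 mm over their backs; the gripper's body (76 mm by 85 mm) begins 54 mm behind the grasp point. The pads swing forward as they close: fully open they stand 13 mm farther back than shut.
Start: joints at [1.094, 0.276, 1.505, -0, 1.361, -0.121], TCP at [0.2, 0.539, 0.242] pointing down, gripper open.
Joint ranges: [-2.89, 2.89], [-0.75, 2.08], [0.22, 2.7], [-1.18, 4.32], [0.11, 2.71], [-2.7, 2.7]. Speed limits (rad/s): [2.57, 2.57, 3.14, 3.14, 3.14, 3.14].

INTERFACE

Orientations are given as a unit quaternion [w, x, y, z].
In Python, from rig import manip gives the robot as it stands. The module is installed in compiled form; this text tells all that it offers.
- The arm moves only by the tool move_arm, never from a script. Its argument "series" is a list that holds one entry, the list of rows, each a list of 7 numbers: the shift along the world's x, y, z in m, then the turn, a rotation vector about the world's x, y, z in rad, then the finger opening in m, from 0 to 0.0854. A call has 1 to 20 rows; each row shifts and turns the commanded pose from where the row before left it; what a row does not reach is not made up. A row lasts 1/12 s, in which the tool goes at most 41.7 mm and 7.16 degrees, less where a joint would pass 70% of its speed; a pose out of reach is approached as far as the arm can. A call with a gripper value outside its range is refused whole. The fingers move at their own pace and stop on an object; "newtons" is the grip in N (left out, the last holds). Time passes only in rows, so rows that do not move let the fingers close. It gives the time, the measured TCP pose, the force and the opening at its end, in the units of the state.
- manip.get_state(): the state, without advancing time (a new reading comes with each control period).
- manip.get_image(name): name is "scene" or "top"; returns a dict with "color" (420x560x3 uint8, red, green, blue), "fx", "fy", "cx", "cy" (pixels), "k1" (the pictures are not rectified: a ray, as slopes to the right and down, at radius r is drawn at 1 + k1 r^2 times it, then the intrinsics apply), "R" (3x3) and "t" (3): a world point X has camera coordinates R X + t. Camera axes: x right, y down, z forward; pixel columns grow to the right and rows downward; lengths in m; the calibration is good to about 2 mm. A picture is of the moment at which its call begins. There is no depth.
- manip.sign_off(): hands the job in, once; it reports no verdict.
The state is a dict: "clock": time; "qpos": joint angles; "qd": joint speeds; "effort": joint torques, N m; "position": TCP position; "ee_rot": TCP orientation; "contact_force": force on the tool from outside, world axes, zero at the start; "moment": the same for the moment, N m; "width": finger opening in m.
Only numpy, scipy, OpenCV 4.12 (cv2) and the standard library are available. Lean on these libraries where they do the work, as an engineer would, in place of code of your own. Each camera call takes 0.05 s, during which the arm holds its last target.

TASK

Close the lid of the yellow quarantine case so that its slotted tab drops over the staple, then clip the big red snap hook through the staple so that the lid cannot be opened: press its gate straight down onto the staple's crown, let the gate spring shut behind it, and leave the hook there. Do not knock over or shift the other things on the bench.

Things in the scene. Friction and masses are not known exactly. Their poses are not given: they have to be found in the camera images.
- case: Yellow steel case fixed to the bench, 140 deep (x), 220 wide (y), rim 95 high. Origin: centre of its underside; z up; its front faces the case's -x, the lid's hinge is on the far (+x) rim. In front, a bracket 60 wide runs out to x = -114, level with the rim, and carries the upright staple. With the lid shut, lid and tab are one level surface 100.5 high.
- lid (a joint): Lid hinge, rad: 0 shut, 1.57 upright, stop at 1.85 leaning back; starts open past upright (1.66 to 1.78), held there by slight hinge friction. Axis along the case's y at x = 70, height 95.5. Lid 142 long, 224 wide, 5 thick, 0.5 kg, plus a slotted tab (60 wide, 41 long) in mid front edge, so open it reaches 280 high. Pushed forward to 1.25 it falls shut by its weight, slot over staple.
- lid_edge (a point): Middle of the lid's front edge on its outer (top) face, 142 from the hinge, where the tab begins. Axes turn with the lid: when shut, z is up and -x points to the case's front.
- staple_crown (a point): Centre of the staple's crown, in the case's frame x = -90, y = 0, height 146.5 (46 above the shut tab). The staple is an upright closed loop of 8 mm round steel bar, fixed; its level crown runs along the case's y; 36 wide outside, 20 wide inside, clear for 42 from crown to shut tab. Axes as the case's.
- hook: Loose red snap hook (carabiner) of 12 mm round bar, 140 long, 80 wide, 0.22 to 0.36 kg, at first flat on the bench; it and the knife may swap places. Origin: centre of its underside; z out of its plane (bar centre lines at z = 6), up at first; x along it to the nose end; y from the spine (y = -34) to the gate side (y = 34, outer edge 40). On edge, gate side down, it rests on nose and pivot end.
- gate (a joint): Sprung gate of the hook (grey bar 8 thick, 44 from pivot to centre of its round tip), rad: 0 shut, growing inward to 0.85. Its spring always shuts it: 3 N at the tip to start, about 8 N at 0.5 rad. A bar pressed in at the hook's x = 23 passes the tip when 25 to 31 beyond the shut gate's centre line (gate at 0.5 to 0.7 rad); then the gate snaps shut behind it.
- hook_mouth (a point): On the shut gate's centre line just behind the nose, the hook's x = 22, y = 34, z = 6: where a bar should enter. The gate pivots at x = -20 and its tip ends at x = 28; the fixed nose's rounded end is at x = 30. Axes as the hook's.
- hook_spine (a point): Middle of the spine's centre line, the hook's x = 0, y = -34, z = 6; the spine is straight from x = -44 to 38, 12 thick. Inside, the loop is free for 58 from spine to shut gate. Axes as the hook's.
- trough: Grey steel tool trough fixed to the bench: channel 250 long (x), 51 wide (y), 39 high, of 3 mm sheet, inside 45 wide, 36 deep. A cross wall leaves a free bay from x = -122 to 55 and a small bay with a vial at the +x end. Origin: centre of its underside. The hook, gate side down against one side wall of the free bay, leans spine-up over the other wall at 45 degrees and stays so.
- trough_bay (a point): Centre of the floor of the trough's free bay (height 3). Axes as the trough's.
- knife: Loose orange utility knife, 150 long (x), 32 wide, 18 high; origin at the underside; must not be shifted.
- vial: Loose amber vial with a blue cap, 26 wide, 85 high, standing in the trough's small bay; must stay standing.
- bottle_a: Loose black bottle, green cap, 72 wide, 190 high; the three bottles swap places; origin under its foot.
- bottle_b: Loose green bottle, purple cap, 62 wide, 160 high; the three bottles swap places; origin under its foot.
- bottle_c: Loose brown bottle, 80 wide, 180 high; the three bottles swap places; origin under its foot.
- packet: Loose packet wrapped in black film, 130 x 75 x 22, to the left.
- tape: Loose roll of yellow tape, 100 wide, 36 high, behind the trough.
- respirator: Loose grey half-mask with two filters, about 120 wide, 85 high, to the right.
Mind the look-alikes: they are no part of the job. Several things have the shape of the hook; the one meant has the colours described above.

How it is judged:
By the outcome, as a careful person would: the job done as asked, in the order asked, and still so for the second after the job is handed in, with the robot touching nothing.
It also fails if it takes over 67 s, if anything falls off the work surface, if the arm or the gripper's body presses on something with over 40 N, if the wrist force passes 120 N, or if a joint passes its speed limit or range.

## Working session

There is one attempt and no reset: what is moved stays moved. The work goes in short steps, Python scripts to look and compute and a tool call to move; the robot and the scene stay as the last step left them, time stands still between calls to the robot, and variables do not carry over. Pictures are saved under pics/ and viewed, and the job is handed in when it is done.

Besides the shell and the picture viewer there is one more tool, called after "Call:" as name(argument=value, ...), one argument or row to a line, values as JSON. move_arm: Moves the arm, as the interface text tells. Its arguments: {"type":"object","properties":{"series":{"type":"array"},"newtons":{"type":"number"}},"required":["series"]}

```bash
mkdir -p pics; cat > h.py <<'E'
import numpy as np, cv2
from rig import manip
def grab(name,fn=None):
    im=manip.get_image(name)
    if fn: cv2.imwrite('pics/'+fn,im['color'][:,:,::-1])
    return im
def proj(im,X):
    X=np.atleast_2d(X); c=X@np.array(im['R']).T+np.array(im['t'])
    s=c[:,:2]/c[:,2:]; r2=(s**2).sum(1,keepdims=True); s=s*(1+im['k1']*r2)
    return s*[im['fx'],im['fy']]+[im['cx'],im['cy']]
def ray(im,uv):
    uv=np.atleast_2d(np.array(uv,float)); d=(uv-[im['cx'],im['cy']])/[im['fx'],im['fy']]
    s=d.copy()
    for _ in range(30): s=d/(1+im['k1']*(s**2).sum(1,keepdims=True))
    R=np.array(im['R']);t=np.array(im['t'])
    v=np.c_[s,np.ones(len(s))]@R; return -R.T@t, v
def onz(im,uv,z):
    o,v=ray(im,uv); return o+v*((z-o[2])/v[:,2])[:,None]
E
python3 - <<'E'
from h import *
for n in ('scene','top'):
    im=grab(n,n+'0.png'); R=np.array(im['R']); print(n,im['fx'],im['cx'],im['cy'],im['k1'],-R.T@np.array(im['t']),R.tolist())
print(manip.get_state())
E
```

```text
scene 380.2151998603137 277.85899634369366 202.74297035516167 -0.0863897747529576 [0.946203   0.76388678 0.74932536] [[-0.8688769591691219, 0.49487561812834585, -0.012286269047492618], [0.30250616266866465, 0.5111514245311646, -0.8044962664594784], [-0.3918454432202819, -0.7027249417672952, -0.5938306196598928]]
top 453.3969319428006 283.28287582593555 213.22510233000986 -0.0033363711802260627 [0.30101855 0.01167993 1.33974536] [[0.017982450929953812, -0.9998159685867817, -0.0066828450099859936], [-0.9833920771959476, -0.016478946923747732, -0.18074420271899005], [0.18060081385971352, 0.009822080592216566, -0.9835074340166673]]
{'clock': 0.1, 'qpos': array([ 1.09402550e+00,  2.76538554e-01,  1.50600445e+00,  3.38552122e-05,
        1.36069848e+00, -1.21009796e-01]), 'qd': array([ 0.00041784, -0.00177869, -0.00279797, -0.00093334,  0.00019716,
        0.00156852]), 'effort': array([ 2.56950254e-03, -4.17696512e+01, -2.46405762e+01,  2.41555072e-04,
        5.71331300e-03,  1.74138438e-05]), 'position': array([0.20006661, 0.53859325, 0.24152315]), 'ee_rot': array([-2.58574996e-04,  1.76947357e-01,  9.84219972e-01, -7.82987136e-04]), 'contact_force': array([ 0.21040075,  0.76142106, -0.09215344]), 'moment': array([ 0.02634536, -0.00427988, -0.02987282]), 'width': 0.08548323132774514}
```

View pics/scene0.png

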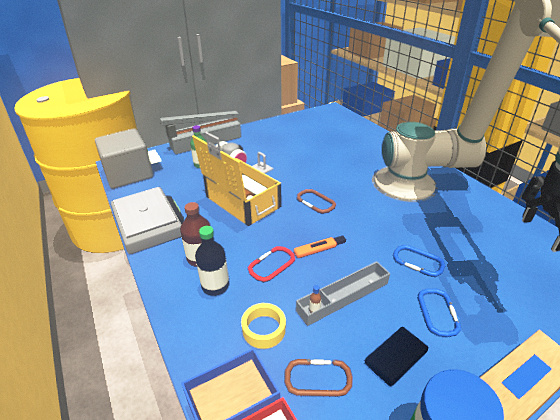

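View pics/top0.png

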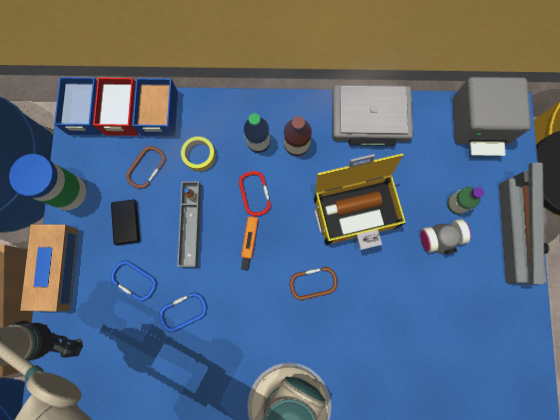

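Candidates in the top view: a red hook with a grey gate at (255,194), brown-orange hooks at (313,284) and (145,168), and blue hooks at (133,280) and (184,312). The red one matches the description, so I'll check it in a close crop.

```bash
python3 - <<'E'
import cv2,numpy as np
t=cv2.imread('pics/top0.png'); s=cv2.imread('pics/scene0.png')
cv2.imwrite('pics/c1.png',cv2.resize(t[140:290,170:290],None,fx=4,fy=4,interpolation=2))
cv2.imwrite('pics/c2.png',cv2.resize(t[140:260,300:420],None,fx=5,fy=5,interpolation=2))
cv2.imwrite('pics/c3.png',cv2.resize(s[110:330,180:400],None,fx=2.7,fy=2.7,interpolation=2))
E
```

```text
(no output)
```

View pics/c1.png

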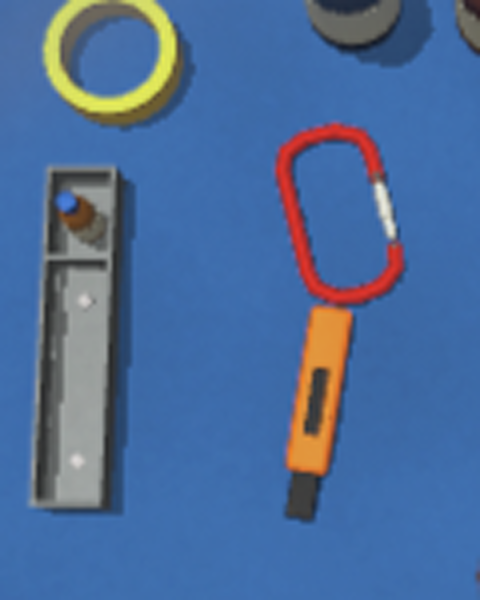

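View pics/c2.png

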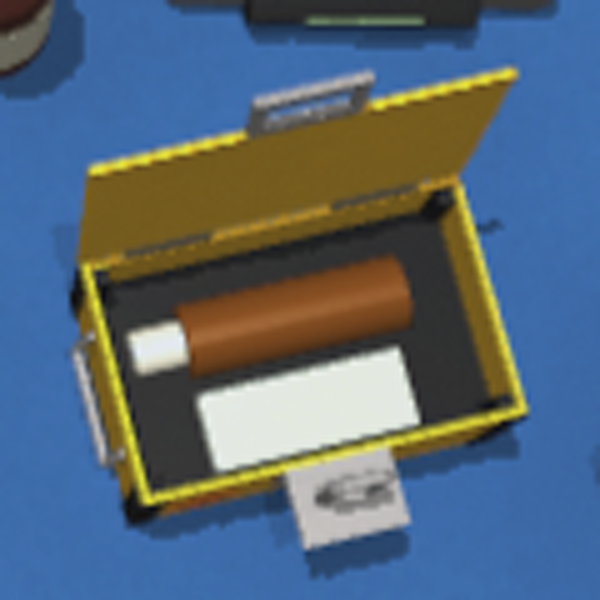

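View pics/c3.png

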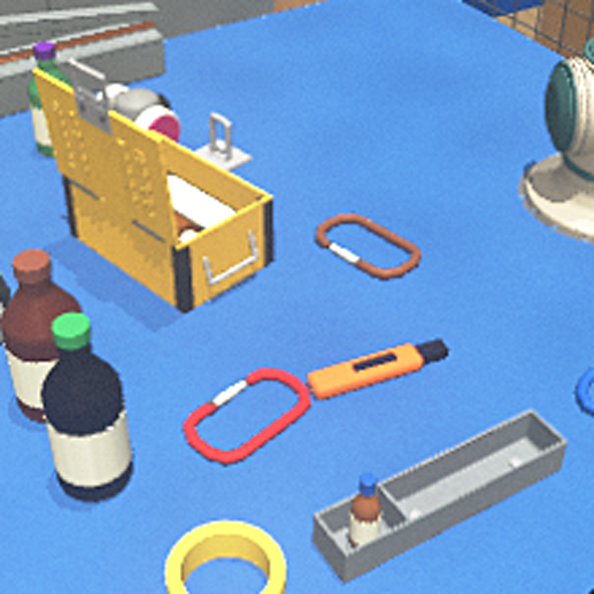

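The crop confirms one red hook with a light grey gate, at top (255,194). Its gate faces world -y, so its nose points towards the robot. The knife is at (250,242), almost touching the hook's nose end. The case is at (360,210) with its lid open. Next I'll measure poses.

```bash
cat > fit.py <<'E'
from h import *
from scipy.optimize import least_squares
def rz(a): return np.array([[np.cos(a),-np.sin(a),0],[np.sin(a),np.cos(a),0],[0,0,1]])
top=grab('top'); sc=grab('scene')
# case
P=np.array([[-70,110,95],[-70,-110,95],[70,110,95],[70,-110,95]])/1000
uv=np.array([[330,240.6],[405,222],[316.4,193],[392,176.6]])
S=np.array([[-90,0,146.5]])/1000; suv=np.array([[261.8,153.3]])
def res(p):
    T=lambda X:X@rz(p[2]).T+[p[0],p[1],0]
    return np.r_[(proj(top,T(P))-uv).ravel(),(proj(sc,T(S))-suv).ravel()]
r=least_squares(res,[.45,-.2,0.0],loss='soft_l1'); print('case',r.x,np.round(r.fun,1))
# corner-scene overlay
def rect(im,z,x0,x1,y0,y1,s=0.0005):
    xs=np.arange(x1,x0,-s); ys=np.arange(y1,y0,-s)
    X,Y=np.meshgrid(xs,ys,indexing='ij')
    q=proj(im,np.c_[X.ravel(),Y.ravel(),np.full(X.size,z)]).astype(np.float32)
    return cv2.remap(im['color'],q[:,0].reshape(X.shape),q[:,1].reshape(X.shape),cv2.INTER_CUBIC)
def hookfit(im,z=0.006,tag=''):
    x0,x1,y0,y1=.25,.52,-.05,.15; s=.0005
    g=rect(im,z,x0,x1,y0,y1,s); cv2.imwrite('pics/rect%s.png'%tag,g[:,:,::-1])
    h=cv2.cvtColor(g,cv2.COLOR_RGB2HSV)
    m=(((h[...,0]<6)|(h[...,0]>172))&(h[...,1]>140)&(h[...,2]>60)).astype(np.uint8)
    n,l,st,c=cv2.connectedComponentsWithStats(m); k=1+st[1:,4].argmax(); m=(l==k)
    pts=np.argwhere(m)[:,::-1].astype(np.float32)
    (cx,cy),(w,hh),a=cv2.minAreaRect(pts); b=cv2.boxPoints(((cx,cy),(w,hh),a))
    print(tag,'hook c',x1-cy*s,y1-cx*s,'size',w*s,hh*s,a,[(round(x1-q[1]*s,4),round(y1-q[0]*s,4)) for q in b])
if __name__=='__main__':
    hookfit(top,tag='top'); hookfit(sc,tag='scn')
    for n,px in dict(knifeA=(250,220),).items(): print(n,onz(top,px,.018))
E
python3 fit.py
```

```text
case [ 0.5483444  -0.19196862  0.24840941] [-1.3  0.5  0.6  1.1  0.  -0.1 -0.1 -1.1 -0.9 -0.2]Traceback (most recent call last):
  File "fit.py", line 29, in <module>
    hookfit(top,tag='top'); hookfit(sc,tag='scn')
    ~~~~~~~^^^^^^^^^^^^^^^
  File "fit.py", line 24, in hookfit
    n,l,st,c=cv2.connectedComponentsWithStats(m); k=1+st[1:,4].argmax(); m=(l==k)
                                                      ~~~~~~~~~~~~~~~^^
ValueError: attempt to get argmax of an empty sequence
```

```bash
sed -i 's/x0,x1,y0,y1=.25,.52,-.05,.15/x0,x1,y0,y1=.42,.68,-.03,.19/' fit.py; python3 fit.py; python3 -c "
import cv2,numpy as np
a=cv2.imread('pics/recttop.png');b=cv2.imread('pics/rectscn.png');cv2.imwrite('pics/rr.png',cv2.resize(np.hstack([a,b]),(792,468)))"; python3 - <<'E'
from h import *
t=grab('top')
print(onz(t,[[255,194],[250,220],[189,200],[182,183],[200,183],[178,266],[196,266]],0.006))
E
```

```text
case [ 0.5483444  -0.19196862  0.24840941] [-1.3  0.5  0.6  1.1  0.  -0.1 -0.1 -1.1 -0.9 -0.2]
top hook c 0.6063730773925782 0.11321539306640625 size 0.1388821258544922 0.07810202026367187 74.74488067626953 [(np.float32(0.6631), np.float32(0.1692)), (np.float32(0.6836), np.float32(0.0938)), (np.float32(0.5497), np.float32(0.0573)), (np.float32(0.5291), np.float32(0.1326))]
scn hook c 0.6054357910156251 0.11323680877685546 size 0.14058331298828125 0.08188969421386719 74.82708740234375 [(np.float32(0.6626), np.float32(0.1712)), (np.float32(0.684), np.float32(0.0921)), (np.float32(0.5483), np.float32(0.0553)), (np.float32(0.5269), np.float32(0.1344))]
knifeA [[0.52171147 0.12293614 0.018     ]]
[[0.60344538 0.11134645 0.006     ]
 [0.52371512 0.12394623 0.006     ]
 [0.58166787 0.30966024 0.006     ]
 [0.63398834 0.33386322 0.006     ]
 [0.63487397 0.27918645 0.006     ]
 [0.38337401 0.33098431 0.006     ]
 [0.38431044 0.27810586 0.006     ]]
```

View pics/rr.png

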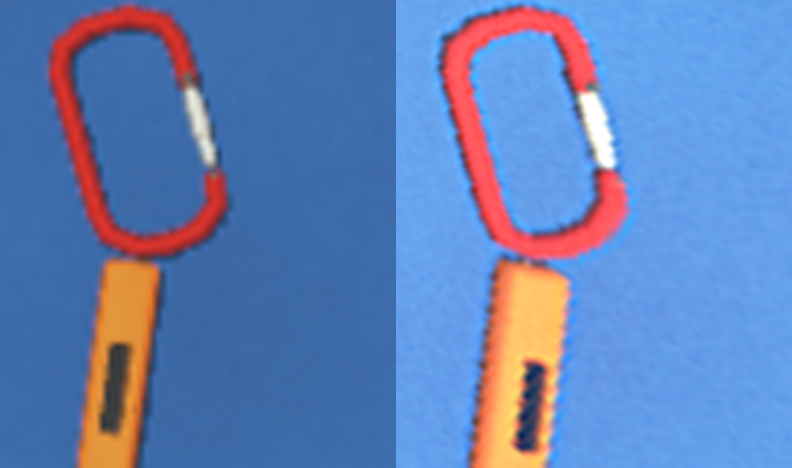

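Measured so far:
- **Case:** (0.548, -0.192), yaw 0.248 rad. The crown is therefore at about (0.461, -0.214).
- **Hook:** centre (0.606, 0.113), x-axis at 195°. The gate's offset confirms the nose is on the robot side.

I'll shut the lid first, starting by moving above and behind it with closed fingers.

Call:
move_arm(
  series=[
    [[0, 0, 0.03, 0, 0, 0.12, 0], [0, 0, 0.03, 0, 0, 0.12, 0], [0.02, -0.02, 0.02, 0, 0, 0.12, 0], [0.02, -0.025, 0.02, 0, 0, 0.12, 0], [0.02, -0.03, 0.02, 0, 0, 0.12, 0], [0.022, -0.03, 0, 0, 0, 0, 0], [0.022, -0.03, 0, 0, 0, 0, 0], [0.022, -0.03, 0, 0, 0, 0, 0], [0.022, -0.03, 0, 0, 0, 0, 0], [0.022, -0.03, 0, 0, 0, 0, 0], [0.022, -0.03, 0, 0, 0, 0, 0], [0.022, -0.03, 0, 0, 0, 0, 0], [0.022, -0.03, 0, 0, 0, 0, 0], [0.022, -0.03, 0, 0, 0, 0, 0], [0.022, -0.03, 0, 0, 0, 0, 0], [0.022, -0.03, 0, 0, 0, 0, 0], [0.022, -0.03, 0, 0, 0, 0, 0], [0.022, -0.03, 0, 0, 0, 0, 0], [0.022, -0.03, 0, 0, 0, 0, 0], [0.022, -0.03, 0, 0, 0, 0, 0]],
  ],
  newtons=60,
)

```text
clock: 2.02
position: [0.5911, 0.0123, 0.3624]
ee_rot: [0.0, -0.122, 0.993, 0.0]
contact_force: [-0.4, -0.2, 0.2]
width: 0.0003
```

```bash
python3 - <<'E'
from h import *
from fit import *
s=manip.get_state(); print(s['qpos'].tolist(),s['ee_rot'])
# bottles/others and lid top
print(onz(top,[[297,135],[298,122],[257,130]],0.15))
E
```

```text
case [ 0.5483444  -0.19196862  0.24840941] [-1.3  0.5  0.6  1.1  0.  -0.1 -0.1 -1.1 -0.9 -0.2]
[-0.10024319615970487, 0.26511489087125356, 1.2344893442188372, -0.002566726131340823, 1.6417452341464525, -1.9097849791551635] [-1.60209331e-04 -1.18998840e-01  9.92893561e-01 -1.27586533e-03]
[[ 0.73921933 -0.01028599  0.15      ]
 [ 0.77708359 -0.0125834   0.15      ]
 [ 0.75201262  0.10036879  0.15      ]]
```

Call:
move_arm(
  series=[
    [[0.0234, -0.0326, 0, 0, 0, 0, 0], [0.0234, -0.0326, 0, 0, 0, 0, 0], [0.0234, -0.0326, 0, 0, 0, 0, 0], [0.0234, -0.0326, 0, 0, 0, 0, 0], [0.0234, -0.0326, 0, 0, 0, 0, 0], [0, 0, -0.03, 0, 0, 0, 0], [0, 0, -0.035, 0, 0, 0, 0], [0, 0, -0.035, 0, 0, 0, 0], [0, 0, -0.03, 0, 0, 0, 0], [0, 0, 0, 0, 0, 0, 0]],
  ],
)

```text
clock: 2.95
position: [0.7032, -0.1471, 0.2242]
ee_rot: [-0.007, -0.122, 0.993, 0.003]
contact_force: [-0.4, 0.3, -2.4]
width: 0.0001
```

```bash
python3 - <<'E'
from h import *
s=manip.get_state(); print(s['qpos'].tolist(),s['ee_rot'])
t=grab('top','t1.png');sc=grab('scene','s1.png')
a=cv2.resize(t['color'][60:260,280:480,::-1],(400,400));b=cv2.resize(sc['color'][60:260,160:360,::-1],(400,400))
cv2.imwrite('pics/v1.png',np.hstack([a,b]))
E
```

```text
[-0.30318685078874136, 0.5128222758074835, 1.171734077178068, 0.0004715570256768744, 1.4723881491154738, -2.118451693478914] [-0.0068949  -0.12190172  0.99251247  0.00338141]
```

View pics/v1.png

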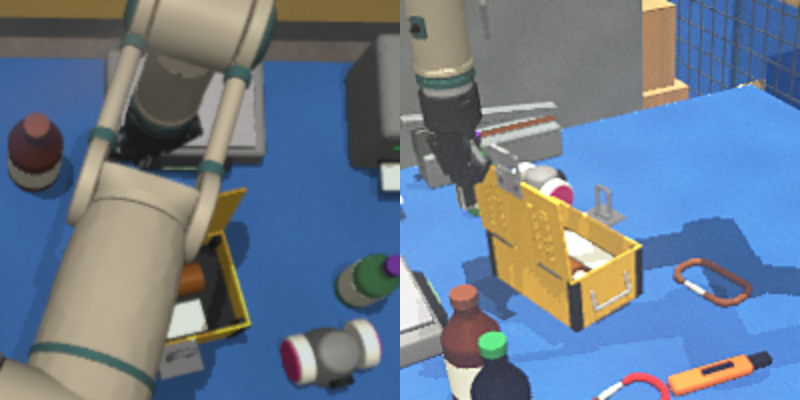

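The top view is blocked by the arm. The scene view shows the fingers behind the lid at about its edge height. I'll push it forward.

Call:
move_arm(
  series=[
    [[-0.0136, -0.0034, 0.005, 0, 0, 0, 0], [-0.0136, -0.0034, 0, 0, 0, 0, 0], [-0.0136, -0.0034, 0, 0, 0, 0, 0], [-0.0136, -0.0034, 0, 0, 0, 0, 0], [-0.0136, -0.0034, 0, 0, 0, 0, 0], [-0.0136, -0.0034, 0, 0, 0, 0, 0], [-0.0136, -0.0034, 0, 0, 0, 0, 0], [-0.0136, -0.0034, 0, 0, 0, 0, 0], [-0.0136, -0.0034, 0, 0, 0, 0, 0], [-0.0136, -0.0034, 0, 0, 0, 0, 0], [-0.0136, -0.0034, 0, 0, 0, 0, 0], [0, 0, 0, 0, 0, 0, 0]],
  ],
)

```text
clock: 4.05
position: [0.5571, -0.1871, 0.2415]
ee_rot: [0.002, -0.121, 0.993, -0.002]
contact_force: [0.0, 0.2, -0.7]
width: -0.0004
```

```bash
python3 - <<'E'
from h import *
sc=grab('scene','s2.png')
b=cv2.resize(sc['color'][60:260,160:360,::-1],(500,500))
cv2.imwrite('pics/v2.png',b)
E
```

```text
(no output)
```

View pics/v2.png

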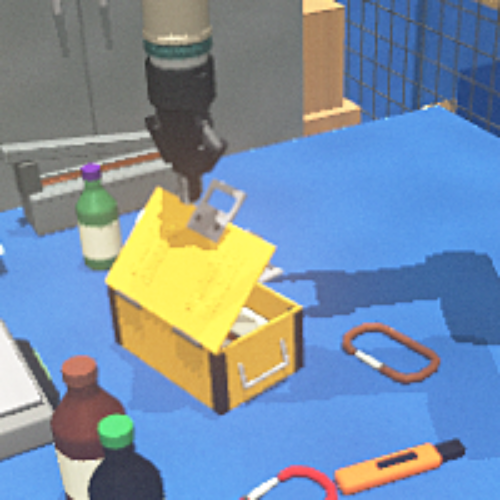

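The lid is past its tipping point and falling. I'll move up and over to the hook with the jaws partly open.

Call:
move_arm(
  series=[
    [[0.005, 0, 0.03, 0, 0, 0, 0.05], [0.005, 0, 0.03, 0, 0, 0, 0.05], [0.003, 0.037, 0.01, 0, 0, 0.02, 0.05], [0.003, 0.037, 0, 0, 0, 0, 0.05], [0.003, 0.037, 0, 0, 0, 0, 0.05], [0.003, 0.037, 0, 0, 0, 0, 0.05], [0.003, 0.037, 0, 0, 0, 0, 0.05], [0.003, 0.037, -0.01, 0, 0, 0, 0.05], [0.003, 0.037, -0.01, 0, 0, 0, 0.05], [0.003, 0.037, -0.02, 0, 0, 0, 0.05], [0.003, 0.037, -0.02, 0, 0, 0, 0.05], [0, 0, -0.03, 0, 0, 0, 0.05], [0, 0, -0.03, 0, 0, 0, 0.05], [0, 0, -0.03, 0, 0, 0, 0.05], [0, 0, 0, 0, 0, 0, 0.05]],
  ],
)

```text
clock: 5.35
position: [0.5923, 0.1468, 0.1533]
ee_rot: [-0.004, -0.132, 0.991, 0.0]
contact_force: [-1.5, -0.7, -0.3]
width: 0.0502
```

```bash
python3 - <<'E'
from h import *
s=manip.get_state(); print(s['position'],s['ee_rot'],s['qpos'].tolist())
sc=grab('scene','s3.png')
a=cv2.resize(sc['color'][60:330,160:400,::-1],None,fx=2.2,fy=2.2)
cv2.imwrite('pics/v3.png',a)
E
```

```text
[0.59227828 0.14678105 0.15327715] [-4.28212584e-03 -1.32397783e-01  9.91187375e-01  2.79040286e-04] [0.12864460631033017, 0.39177185633504963, 1.5583194699966052, 0.0005606680388367516, 1.200067898390186, -1.7079348863463673]
```

View pics/v3.png

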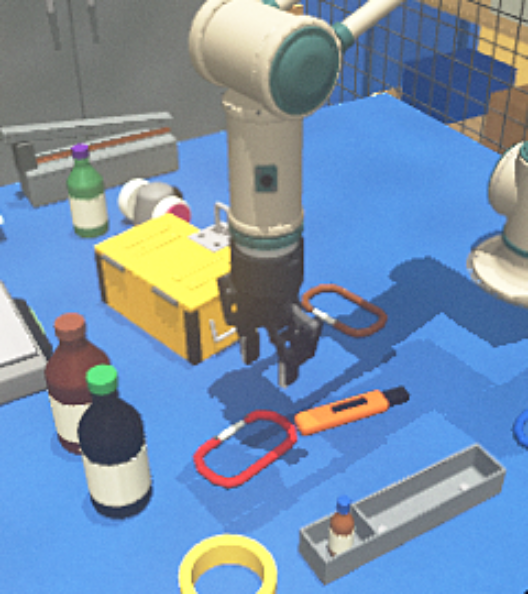

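The lid is shut with the staple sticking up through the tab, at view (222,225). Now I'll descend to the hook's spine.

Call:
move_arm(
  series=[
    [[0.005, -0.001, -0.03, 0, 0, 0, 0.05], [0, 0, -0.03, 0, 0, 0, 0.05], [0, 0, -0.03, 0, 0, 0, 0.05], [0, 0, -0.02, 0, 0, 0, 0.05], [0, 0, -0.015, 0, 0, 0, 0.05], [0, 0, -0.01, 0, 0, 0, 0.05], [0, 0, 0, 0, 0, 0, 0.05], [0, 0, 0, 0, 0, 0, 0.05]],
  ],
)

```text
clock: 6.07
position: [0.6016, 0.145, 0.0245]
ee_rot: [0.002, -0.132, 0.991, 0.0]
contact_force: [0.4, 0.2, 0.1]
width: 0.05
```

```bash
python3 - <<'E'
from h import *
s=manip.get_state(); print(s['position'],s['ee_rot'],s['contact_force'],s['qpos'].tolist())
sc=grab('scene','s4.png'); t=grab('top','t4.png')
a=cv2.resize(sc['color'][200:310,220:350,::-1],None,fx=3,fy=3)
b=cv2.resize(t['color'][140:250,200:330,::-1],None,fx=3,fy=3)
cv2.imwrite('pics/v4.png',np.hstack([a,b]))
E
```

```text
[0.60155986 0.14501584 0.02447795] [ 1.59671455e-03 -1.31602111e-01  9.91301329e-01  1.04080451e-04] [0.38886011 0.20144847 0.05008992] [0.12402831820433045, 0.5253039720389826, 1.6978217811150205, 0.0002946314546657517, 0.9152752482525812, -1.710917524481817]
```

View pics/v4.png

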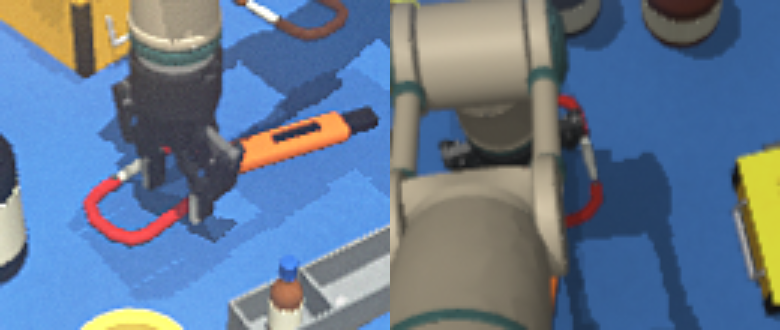

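One finger is inside the loop and one outside it. I'll go down a little more and grip.

Call:
move_arm(
  series=[
    [[0, 0.002, -0.006, 0, 0, 0, 0.05], [0, 0, -0.005, 0, 0, 0, 0.05], [0, 0, 0, 0, 0, 0, 0.02], [0, 0, 0, 0, 0, 0, 0.005], [0, 0, 0, 0, 0, 0, 0.005], [0, 0, 0, 0, 0, 0, 0.005], [0, 0, 0, 0, 0, 0, 0.005], [0, 0, 0, 0, 0, 0, 0.005]],
  ],
  newtons=80,
)

```text
clock: 6.83
position: [0.5996, 0.1468, 0.0121]
ee_rot: [0.0, -0.132, 0.991, 0.0]
contact_force: [-1.0, 0.5, 1.2]
width: 0.0085
```

Call:
move_arm(
  series=[
    [[0, 0, 0, 0, 0, 0, 0.0], [0, 0, 0, 0, 0, 0, 0.0]],
  ],
)

```text
clock: 7.0
position: [0.5997, 0.1468, 0.0121]
ee_rot: [0.0, -0.132, 0.991, 0.0]
contact_force: [-1.8, 0.4, 4.0]
width: 0.0084
```

```bash
python3 - <<'E'
from h import *
s=manip.get_state(); print(s['position'],s['contact_force'])
sc=grab('scene','s5.png')
cv2.imwrite('pics/v5.png',cv2.resize(sc['color'][200:310,220:350,::-1],None,fx=5,fy=5,interpolation=2))
E
```

```text
[0.59966487 0.14680835 0.01209028] [-1.76242723  0.41680133  4.04852647]
```

View pics/v5.png

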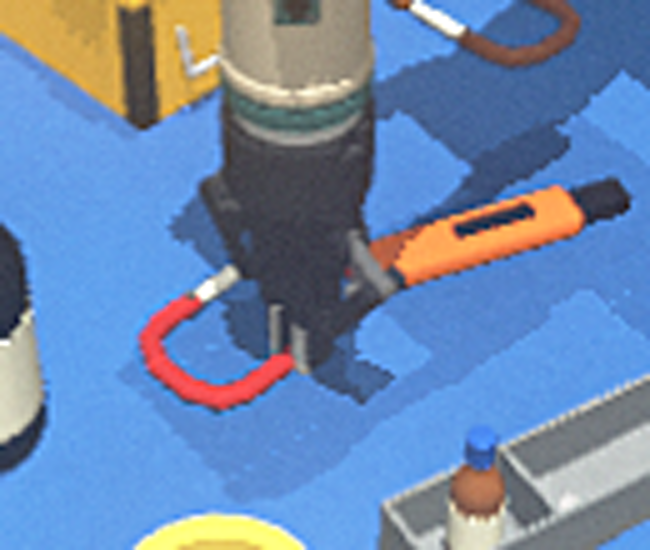

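Call:
move_arm(
  series=[
    [[0, 0, 0.01, 0, 0, 0, 0.0], [0, 0, 0.02, 0, 0, 0, 0.0], [0, 0, 0.03, 0, 0, 0, 0.0], [0, 0, 0.03, 0, 0, 0, 0.0], [0, 0, 0.03, 0, 0, 0, 0.0], [0, 0, 0.02, 0, 0, 0, 0.0], [0, 0, 0.0, 0, 0, 0, 0.0]],
  ],
)

```text
clock: 7.63
position: [0.6026, 0.1471, 0.1569]
ee_rot: [0.005, -0.132, 0.991, 0.0]
contact_force: [1.5, 0.4, -3.1]
width: 0.0088
```

```bash
python3 - <<'E'
from h import *
s=manip.get_state(); print(s['position'],s['ee_rot'],s['contact_force'],s['moment'],s['qpos'].tolist())
sc=grab('scene','s6.png')
cv2.imwrite('pics/v6.png',cv2.resize(sc['color'][150:350,200:400,::-1],None,fx=3,fy=3,interpolation=2))
t=grab('top','t6.png')
cv2.imwrite('pics/v6t.png',cv2.resize(t['color'][120:290,150:350,::-1],None,fx=3,fy=3,interpolation=2))
E
```

```text
[0.60262501 0.14709428 0.15687422] [ 4.90899326e-03 -1.31675463e-01  9.91280724e-01  3.14616875e-05] [ 1.47475647  0.41807322 -3.1211843 ] [ 0.07929149 -0.06899873  0.00688063] [0.12723170596222425, 0.394090941318105, 1.5447778560455039, 0.00011870615567814367, 1.1929062509732435, -1.7077290200434794]
```

View pics/v6.png

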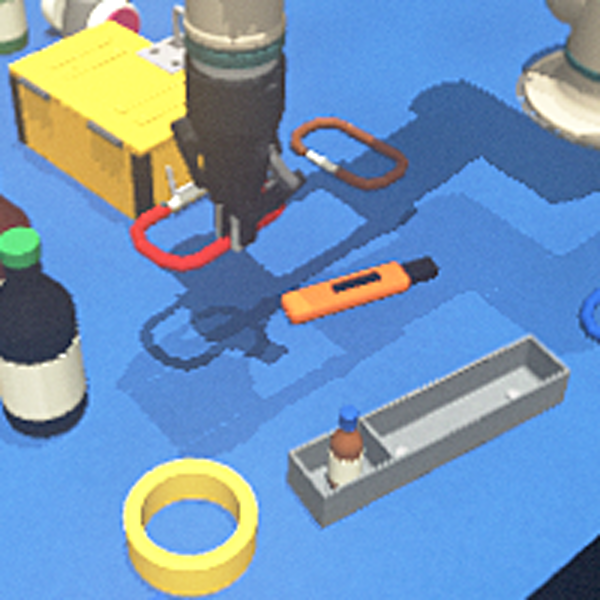

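View pics/v6t.png

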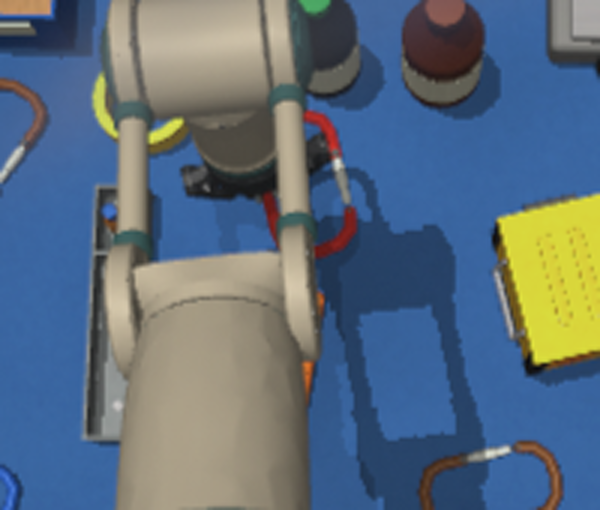

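Hook lifted cleanly and level. Next I'll fit a kinematic model to see which tool poses the wrist can reach, comparing a direct horizontal clip with a regrasp in the trough.

```bash
cat > kin.py <<'E'
import numpy as np
from scipy.optimize import least_squares
from scipy.spatial.transform import Rotation as Ro
D=[([1.0940255,.276538554,1.50600445,0,1.36069848,-.121009796],[.20006661,.53859325,.24152315]),
([-.1002431,.2651149,1.2344893,-.0025667,1.6417452,-1.909785],[.5911,.0123,.3624]),
([-.3031869,.5128222,1.1717341,.00047,1.4723881,-2.1184517],[.7032,-.1471,.2242]),
([.12864461,.39177186,1.55831947,.00056,1.2000679,-1.707935],[.59227828,.14678105,.15327715]),
([.12402832,.52530397,1.69782178,.00029,.91527525,-1.7109175],[.60155986,.14501584,.02447795]),
([.12723171,.39409094,1.54477786,.000119,1.19290625,-1.70772902],[.60262501,.14709428,.15687422])]
Z=lambda a:Ro.from_rotvec([0,0,a]); Y=lambda a:Ro.from_rotvec([0,a,0])
def fk(q,p,s4=1,s6=-1):
    d1,L2,L3,a3,Lt,l=p
    R=Z(q[0]); P=np.array([0,0,d1])+R.apply([0,l,0])
    R=R*Y(q[1]); P=P+R.apply([0,0,L2])
    R=R*Y(q[2]); P=P+R.apply([a3,0,L3])
    R=R*Z(s4*q[3])*Y(q[4]); P=P+R.apply([0,0,Lt])
    R=R*Z(-s6*-1*q[5]*1)
    return P,R
def fit():
    f=lambda p:np.concatenate([fk(q,p)[0]-x for q,x in D]+[1e-3*(np.array(p)-[.3,.4,.4,0,.2,.07])])
    return least_squares(f,[.3,.4,.4,0,.2,.07])
if __name__=='__main__':
    r=fit(); print(r.x,np.abs(r.fun[:18]).max())
    for q,_ in D[:3]+D[-1:]:
        print(fk(q,r.x)[1].as_matrix().round(3).tolist())
    for w in ([0,.177,.984,-.0008],[0,-.122,.993,0],[.0049,-.13168,.99128,0]): print(Ro.from_quat([w[1],w[2],w[3],w[0]]).as_matrix().round(3).tolist())
E
python3 kin.py
```

```text
[0.05436001 0.62561194 0.42087713 0.05566494 0.27152314 0.06986728] 0.0022953439851795838
[[-0.563, -0.827, -0.001], [-0.827, 0.563, -0.001], [0.002, -0.0, -1.0]]
[[0.425, 0.905, -0.0], [0.905, -0.425, -0.003], [-0.002, 0.001, -1.0]]
[[0.752, 0.659, -0.015], [0.659, -0.752, 0.005], [-0.008, -0.013, -1.0]]
[[0.01, 1.0, 0.01], [1.0, -0.01, 0.001], [0.001, 0.01, -1.0]]
[[-0.937, 0.348, -0.0], [0.348, 0.937, -0.002], [-0.0, -0.002, -1.0]]
[[-0.97, -0.242, 0.0], [-0.242, 0.97, 0.0], [-0.0, 0.0, -1.0]]
[[-0.965, -0.261, 0.01], [-0.261, 0.965, 0.001], [-0.01, -0.001, -1.0]]
```

```bash
python3 - <<'E'
from h import *
from scipy.optimize import least_squares
def rz(a): return np.array([[np.cos(a),-np.sin(a),0],[np.sin(a),np.cos(a),0],[0,0,1]])
top=grab('top');sc=grab('scene')
P=np.array([[125,25.5,39],[125,-25.5,39],[-125,25.5,39],[-125,-25.5,39]])/1000
uv=np.array([[182,182],[199.5,182],[178,266.3],[196,266.8]]); su=np.array([[308,313],[296.7,301.9],[389.6,271.9],[377.4,262.2]])
def res(p,a=True):
    X=P@rz(p[2]).T+[p[0],p[1],0]
    return np.r_[(proj(top,X)-uv).ravel(),(proj(sc,X)-su).ravel()]
r=least_squares(res,[.5,.3,0]);print(r.x,r.fun.round(1))
img=cv2.imread('pics/scene0.png')
for z,c in((.039,(0,0,255)),(0,(0,255,0))):
  X=P*[1,1,0]+[0,0,z]; X=X@rz(r.x[2]).T+[r.x[0],r.x[1],0]
  for u in proj(sc,X): cv2.circle(img,(int(u[0]*1+.5),int(u[1]+.5)),1,c,-1)
tp=cv2.imread('pics/top0.png')
X=P@rz(r.x[2]).T+[r.x[0],r.x[1],0]
for u in proj(top,X): cv2.circle(tp,(int(u[0]*1+.5),int(u[1]+.5)),1,(0,0,255),-1)
cv2.imwrite('pics/tr.png',np.hstack([cv2.resize(img[240:340,280:400],None,fx=4,fy=4),cv2.resize(tp[170:290,150:220][:100],None,fx=4,fy=4)]))
E
```

```text
[0.50479298 0.30089775 0.01116204] [-0.6 -0.2 -0.9 -0.2 -0.7  0.3 -0.9 -0.1 -0.   1.6 -0.8 -2.6  0.4  0.2
 -1.  -2.3]
```

View pics/tr.png

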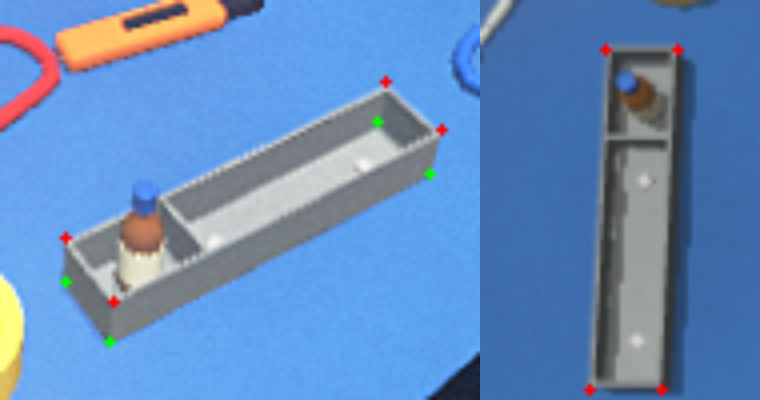

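Fitted trough pose: about (0.505, 0.302), yaw ~0.011. The overlay corners agree within 1 px in the top view and about 2.6 px in the scene view. A direct horizontal clip would put the wrist over the green bottle, so I'll regrasp in the trough. First I'll carry the hook above the free bay and tilt it 45°, gate side down.

Call:
move_arm(
  series=[
    [[-0.0116, 0.0168, 0.004, 0, 0, -0.085, 0], [-0.0116, 0.0168, 0.004, 0, 0, -0.085, 0], [-0.0116, 0.0168, 0.004, 0, 0, -0.085, 0], [-0.0116, 0.0168, 0.004, 0.098, 0, 0, 0], [-0.0116, 0.0168, 0.004, 0.098, 0, 0, 0], [-0.0116, 0.0168, 0.004, 0.098, 0, 0, 0], [-0.0116, 0.0168, 0.004, 0.098, 0, 0, 0], [-0.0116, 0.0168, 0.004, 0.098, 0, 0, 0], [-0.0116, 0.0168, 0.004, 0.098, 0, 0, 0], [-0.0116, 0.0168, 0.004, 0.098, 0, 0, 0], [-0.0116, 0.0168, 0.004, 0.098, 0, 0, 0], [0, 0, 0, 0, 0, 0, 0]],
  ],
)

```text
clock: 8.83
position: [0.4669, 0.3309, 0.1916]
ee_rot: [-0.004, -0.002, 0.924, 0.382]
contact_force: [-2.0, -0.8, -3.9]
width: 0.0083
```

```bash
cat > st.py <<'E'
from h import *
from scipy.spatial.transform import Rotation as Ro
def st():
    s=manip.get_state(); w=s['ee_rot']; R=Ro.from_quat([w[1],w[2],w[3],w[0]]).as_matrix()
    print('t',round(s['clock'],2),'pos',s['position'].round(4),'F',s['contact_force'].round(1),'q',s['qpos'].round(3).tolist(),'w',round(s['width'],4)); print('ty',R[:,1].round(3),'tz',R[:,2].round(3)); return s,R
E
python3 - <<'E'
from st import *
st()
sc=grab('scene','s7.png')
cv2.imwrite('pics/v7.png',cv2.resize(sc['color'][150:350,200:420,::-1],None,fx=3,fy=3,interpolation=2))
E
```

```text
t 8.83 pos [0.4669 0.3309 0.1916] F [-2.  -0.8 -3.9] q [0.025, 0.275, 1.939, 0.9, 1.124, -2.043] w 0.0083
ty [-0.001  0.708  0.706] tz [-0.009  0.706 -0.708]
```

View pics/v7.png

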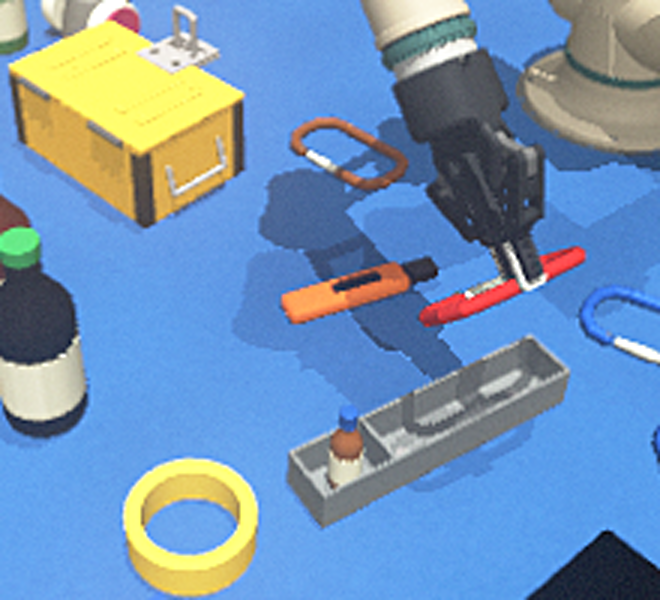

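q4 positive tilts left, as assumed. The hook is held at 45° above the free bay. Lowering.

Call:
move_arm(
  series=[
    [[0.002, 0, -0.025, 0, 0, 0, 0], [0.002, 0, -0.025, 0, 0, 0, 0], [0.002, 0, -0.025, 0, 0, 0, 0], [0, 0, -0.02, 0, 0, 0, 0], [0, 0, -0.015, 0, 0, 0, 0], [0, 0, 0, 0, 0, 0, 0], [0, 0, 0, 0, 0, 0, 0]],
  ],
)

```text
clock: 9.47
position: [0.4786, 0.3314, 0.0848]
ee_rot: [0.001, -0.004, 0.924, 0.381]
contact_force: [0.1, -0.2, -3.2]
width: 0.0083
```

```bash
python3 - <<'E'
from st import *
st()
sc=grab('scene','s8.png')
cv2.imwrite('pics/v8.png',cv2.resize(sc['color'][220:330,280:410,::-1],None,fx=5,fy=5,interpolation=2))
E
```

```text
t 9.47 pos [0.4786 0.3314 0.0848] F [ 0.1 -0.2 -3.2] q [0.027, 0.444, 2.038, 1.033, 0.963, -2.306] w 0.0083
ty [-0.008  0.709  0.705] tz [-0.001  0.705 -0.709]
```

View pics/v8.png

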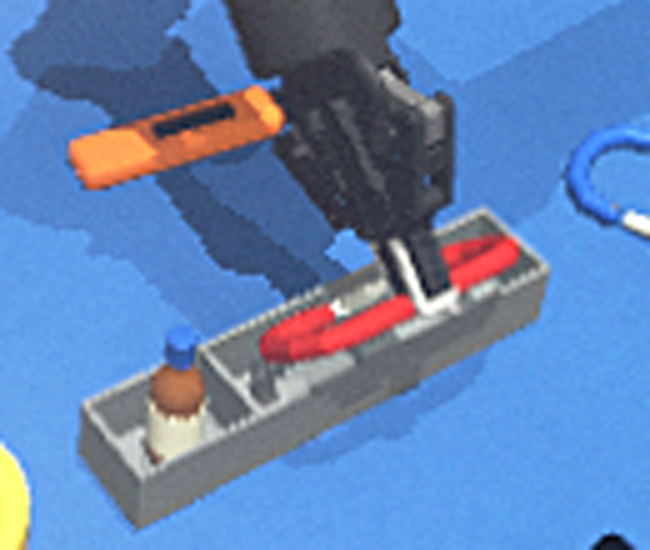

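Call:
move_arm(
  series=[
    [[0, 0.001, -0.007, 0, 0, 0, 0], [0, 0, -0.006, 0, 0, 0, 0], [0, 0, -0.004, 0, 0, 0, 0], [0, 0, 0, 0, 0, 0, 0], [0, 0, 0, 0, 0, 0, 0]],
  ],
)

```text
clock: 9.93
position: [0.478, 0.3325, 0.0687]
ee_rot: [0.002, -0.004, 0.924, 0.382]
contact_force: [1.1, 0.9, -3.8]
width: 0.0083
```

```bash
python3 - <<'E'
from st import *
st()
sc=grab('scene','s9.png')
cv2.imwrite('pics/v9.png',cv2.resize(sc['color'][220:330,280:410,::-1],None,fx=5,fy=5,interpolation=2))
E
```

```text
t 9.93 pos [0.478  0.3325 0.0687] F [ 1.1  0.9 -3.8] q [0.028, 0.472, 2.054, 1.063, 0.94, -2.354] w 0.0083
ty [-0.009  0.708  0.706] tz [-0.     0.706 -0.708]
```

View pics/v9.png

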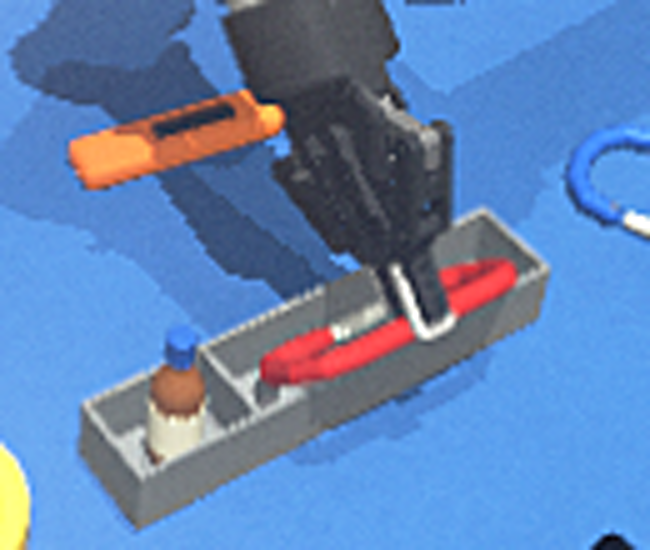

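Call:
move_arm(
  series=[
    [[0, 0, -0.003, 0, 0, 0, 0], [0, 0, -0.002, 0, 0, 0, 0], [0, 0, 0, 0, 0, 0, 0], [0, 0, 0, 0, 0, 0, 0]],
  ],
)

```text
clock: 10.32
position: [0.4782, 0.3324, 0.0637]
ee_rot: [0.002, -0.004, 0.924, 0.382]
contact_force: [0.3, -1.0, -1.9]
width: 0.0083
```

Call:
move_arm(
  series=[
    [[0, 0, 0, 0, 0, 0, 0.02], [0, 0, 0, 0, 0, 0, 0.03], [0, 0, 0, 0, 0, 0, 0.03], [0, 0, 0, 0, 0, 0, 0.03], [0, -0.007, 0.007, 0, 0, 0, 0.03], [0, -0.014, 0.014, 0, 0, 0, 0.03], [0, -0.02, 0.02, 0, 0, 0, 0.03], [0, -0.02, 0.02, 0, 0, 0, 0.03], [0, -0.02, 0.02, 0, 0, 0, 0.03], [0, 0, 0.02, 0, 0, 0, 0.03]],
  ],
)

```text
clock: 11.15
position: [0.4788, 0.2485, 0.1658]
ee_rot: [0.003, -0.003, 0.925, 0.381]
contact_force: [-0.2, 0.6, -1.1]
width: 0.0298
```

```bash
python3 - <<'E'
from st import *
st()
sc=grab('scene','s10.png');t=grab('top','t10.png')
cv2.imwrite('pics/v10.png',np.hstack([cv2.resize(sc['color'][220:330,280:410,::-1],None,fx=3.5,fy=3.5,interpolation=2)[:380],cv2.resize(t['color'][170:280,150:260,::-1],(335,380),interpolation=2)]))
E
```

```text
t 11.15 pos [0.4788 0.2485 0.1658] F [-0.2  0.6 -1.1] q [-0.147, 0.31, 1.969, 0.857, 1.175, -2.2] w 0.0298
ty [-0.008  0.71   0.705] tz [ 0.003  0.705 -0.71 ]
```

View pics/v10.png

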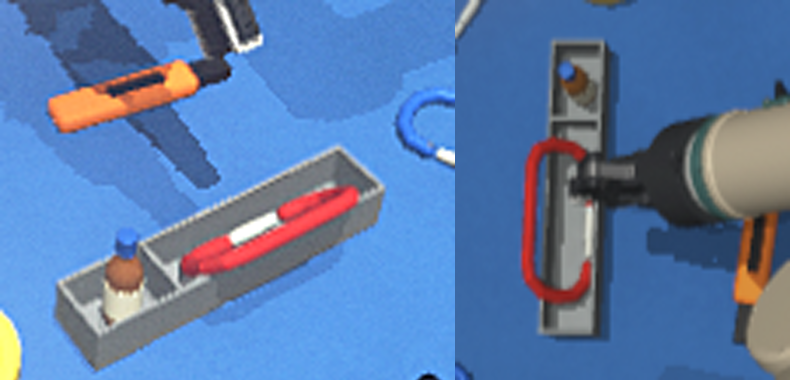

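The top view at (190,235) and the scene view both show the hook leaning spine-up over the +y wall, with the vial standing. Next I'll refit the kinematics with the tilted data and plan the regrasp and the clip.

```bash
cat > kin2.py <<'E'
from kin import *
D+= [([.025,.275,1.939,.9,1.124,-2.043],[.4669,.3309,.1916]),([.027,.444,2.038,1.033,.963,-2.306],[.4786,.3314,.0848]),([.028,.472,2.054,1.063,.94,-2.354],[.478,.3325,.0687]),([-.147,.31,1.969,.857,1.175,-2.2],[.4788,.2485,.1658])]
def fk(q,p):
    d1,L2,L3,a3,Lt,l=p
    R=Z(q[0]); P=np.array([0,0,d1])+R.apply([0,l,0])
    R=R*Y(q[1]); P=P+R.apply([0,0,L2])
    R=R*Y(q[2]); P=P+R.apply([a3,0,L3])
    R=R*Z(q[3])*Y(q[4]); P=P+R.apply([0,0,Lt])
    return P,R*Z(q[5]+np.pi/2)
f=lambda p:np.concatenate([fk(q,p)[0]-x for q,x in D]+[1e-3*(np.array(p)-[.3,.4,.4,0,.2,.07])])
r=least_squares(f,[.3,.4,.4,0,.2,.07]); p=r.x
lo=np.array([-2.89,-.75,.22,-1.18,.11,-2.7]);hi=np.array([2.89,2.08,2.7,4.32,2.71,2.7])
def ik(pos,R,seeds=40):
    best=None; rng=np.random.default_rng(0)
    for i in range(seeds):
        q0=lo+(hi-lo)*rng.random(6)
        if i==0: q0=np.array([.1,.4,1.5,.1,1.2,-1.])
        g=lambda q:np.r_[(fk(q,p)[0]-pos)*5,(Ro.from_matrix(R).inv()*fk(q,p)[1]).as_rotvec()]
        s=least_squares(g,q0,bounds=(lo,hi))
        if best is None or s.cost<best.cost: best=s
        if best.cost<1e-8: break
    return best.x.round(2),best.cost
def frame(tz,ty):
    tz=np.array(tz)/np.linalg.norm(tz); ty=np.array(ty)-tz*np.dot(ty,tz); ty/=np.linalg.norm(ty)
    return np.c_[np.cross(ty,tz),ty,tz]
if __name__=='__main__':
    print(p,np.abs(r.fun[:-6]).max())
    print(fk(D[-1][0],p)[1].as_matrix().round(2)[:,1:].tolist())
    for a in (0,20,35,45):
        t=np.radians(a); tz=np.array([0,-np.sin(t),-np.cos(t)]); n=np.cross([1,0,0],tz)
        for s in (1,-1): print('re',a,s,*ik([.455,.335,.06],frame(tz,s*n)))
    cx=np.array([.969,.246,0]);cy=np.array([-.246,.969,0])
    for s in (1,-1):
      for a in (0,10,25): 
        t=np.radians(a)
        print('clip tilt toward +cy',a,s,*ik([.461,-.214,.2],frame(np.sin(t)*cy-np.cos(t)*np.array([0,0,1]),s*cy)))
E
python3 kin2.py
```

```text
[0.13574708 0.62892215 0.42062225 0.05918928 0.3527372  0.06989236] 0.002565693942765233
[[-0.01, 0.0], [0.71, 0.7], [0.7, -0.71]]
re 0 1 [ 0.51  0.42  1.78  0.    0.94 -1.06] 1.0871735869109952e-27
re 0 -1 [ 0.51  0.42  1.78 -0.    0.94  2.08] 7.807334808556977e-30
re 20 1 [ 0.68  0.54  1.62 -0.29  1.22 -0.76] 1.6595568948647006e-18
re 20 -1 [ 0.68  0.54  1.62 -0.29  1.22  2.38] 2.7159461583595452e-24
re 35 1 [ 0.77  0.66  1.51 -0.43  1.44 -0.64] 1.8696957426820058e-18
re 35 -1 [ 0.77  0.66  1.51 -0.43  1.44  2.5 ] 4.684031512293796e-19
re 45 1 [ 0.81  0.74  1.43 -0.51  1.59 -0.6 ] 2.566879429879308e-30
re 45 -1 [ 0.81  0.74  1.43 -0.51  1.59  2.54] 9.229056293503634e-31
clip tilt toward +cy 0 1 [-0.57  0.2   1.71 -0.    1.22 -2.39] 1.0987649700964673e-22
clip tilt toward +cy 10 1 [-0.65  0.27  1.64  0.11  1.37 -2.5 ] 1.3244046705231453e-17
clip tilt toward +cy 25 1 [-0.74  0.38  1.54  0.24  1.59 -2.6 ] 6.499341934326432e-21
clip tilt toward +cy 0 -1 [-0.57  0.2   1.71 -0.    1.22  0.75] 6.328856168149228e-28
clip tilt toward +cy 10 -1 [-0.65  0.27  1.64  0.11  1.37  0.64] 1.1847910235878686e-18
clip tilt toward +cy 25 -1 [-0.74  0.38  1.54  0.24  1.59  0.54] 3.8998275814518663e-31
```

Call:
move_arm(
  series=[
    [[-0.0015, 0, 0.02, -0.121, 0, 0, 0.03], [-0.0015, 0.01, 0.02, -0.121, 0, 0, 0.03], [-0.0015, 0.015, 0.01, -0.121, 0, 0, 0.03], [-0.0015, 0.015, 0, -0.121, 0, 0, 0.03], [-0.0015, 0.015, 0, -0.121, 0, 0, 0.03], [-0.0015, 0.015, 0, -0.121, 0, 0, 0.03], [-0.0015, 0.015, 0, -0.121, 0, 0, 0.03], [-0.0015, 0.015, 0, -0.121, 0, 0, 0.03], [-0.0015, 0.015, 0, -0.121, 0, 0, 0.03], [-0.0015, 0.015, 0, -0.121, 0, 0, 0.03], [-0.0015, 0.015, 0, -0.121, 0, 0, 0.03], [-0.0015, 0.015, 0, -0.121, 0, 0, 0.03], [-0.0015, 0.015, 0, -0.121, 0, 0, 0.03], [0, 0, 0, 0, 0, 0, 0.03]],
  ],
)

```text
clock: 12.42
position: [0.4561, 0.4305, 0.2018]
ee_rot: [-0.007, -0.009, 0.923, -0.384]
contact_force: [-1.1, -0.6, -2.7]
width: 0.03
```

```bash
python3 - <<'E'
from st import *
st()
sc=grab('scene','s11.png');t=grab('top','t11.png')
cv2.imwrite('pics/v11.png',cv2.resize(sc['color'][200:330,260:430,::-1],None,fx=4.5,fy=4.5,interpolation=2))
cv2.imwrite('pics/v11t.png',cv2.resize(t['color'][170:280,110:260,::-1],None,fx=5,fy=5,interpolation=2))
E
```

```text
t 12.42 pos [0.4561 0.4305 0.2018] F [-1.1 -0.6 -2.7] q [0.894, 0.732, 1.066, -0.496, 1.963, -0.741] w 0.03
ty [-0.022  0.706 -0.708] tz [-0.005 -0.708 -0.706]
```

View pics/v11.png

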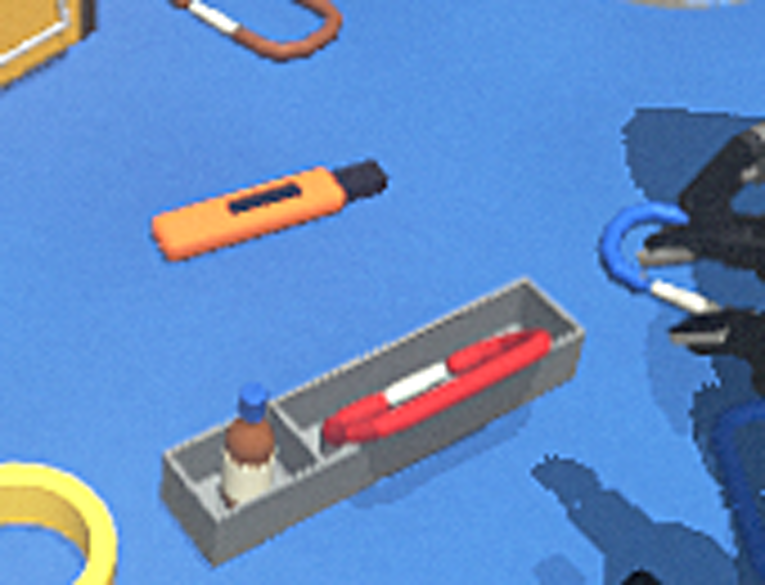

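View pics/v11t.png

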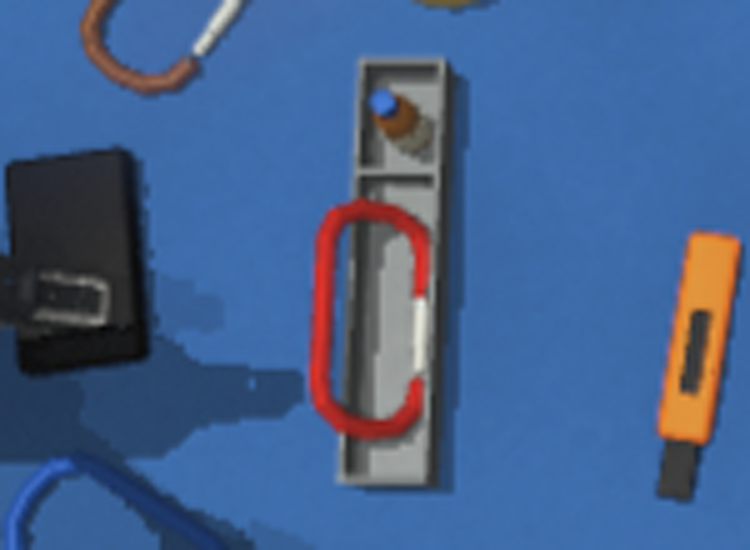

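```bash
python3 - <<'E'
from h import *
t=grab('top');s=grab('scene')
for z in (.052,.057,.062): print(z,onz(t,[[175.3,216],[174,246]],z).round(4).tolist())
print('ends',onz(t,[[183,210.4],[185,257.6]],.033).round(4).tolist())
print('trough right wall inner',onz(t,[[198,190],[196.5,260]],.039).round(4).tolist())
# overlay spine line and gate line
im=s['color'][:,:,::-1].copy(); it=t['color'][:,:,::-1].copy()
for y,z,c in ((.3336,.0571,(0,255,0)),(.2855,.009,(255,255,0))):
  for x in np.linspace(.43,.52,40):
    for I,m in((im,s),(it,t)):
      u=proj(m,[x,y,z])[0]; I=I; I[int(u[1]+.5),int(u[0]+.5)]=c
cv2.imwrite('pics/v12.png',np.hstack([cv2.resize(im[240:330,290:400],None,fx=4,fy=4,interpolation=0),cv2.resize(it[190:280,160:220],None,fx=4,fy=4,interpolation=0)]))
E
```

```text
0.052 [[0.5241, 0.3364, 0.052], [0.4371, 0.3348, 0.052]]
0.057 [[0.5232, 0.3351, 0.057], [0.4366, 0.3336, 0.057]]
0.062 [[0.5224, 0.3339, 0.062], [0.4361, 0.3323, 0.062]]
ends [[0.5445, 0.3196, 0.033], [0.4062, 0.3057, 0.033]]
trough right wall inner [[0.6053, 0.2774, 0.039], [0.3994, 0.271, 0.039]]
```

View pics/v12.png

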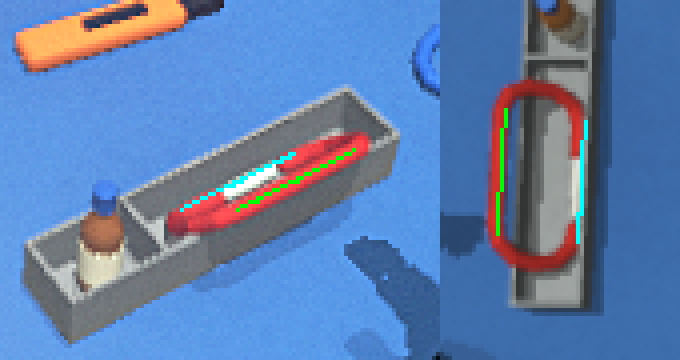

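Call:
move_arm(
  series=[
    [[0.001, -0.01, -0.025, 0, -0.02, 0.005, 0.03], [0, -0.01, -0.025, 0, 0, 0, 0.03], [0, -0.01, -0.029, 0, 0, 0, 0.03], [0, 0, 0, 0, 0, 0, 0.03], [0, 0, 0, 0, 0, 0, 0.03]],
  ],
)

```text
clock: 13.03
position: [0.4596, 0.3933, 0.1357]
ee_rot: [0.007, -0.001, 0.926, -0.378]
contact_force: [0.1, 0.1, 0.4]
width: 0.0302
```

```bash
python3 - <<'E'
from st import *
st()
E
```

```text
t 13.03 pos [0.4596 0.3933 0.1357] F [0.1 0.1 0.4] q [0.865, 0.726, 1.244, -0.495, 1.777, -0.657] w 0.0302
ty [ 0.003  0.714 -0.7  ] tz [ 0.014 -0.7   -0.714]
```

Call:
move_arm(
  series=[
    [[-0.002, 0, -0.02, 0, 0, 0, 0.03], [0, -0.013, -0.013, 0, 0, 0, 0.03], [0, -0.013, -0.013, 0, 0, 0, 0.03], [0, -0.013, -0.013, 0, 0, 0, 0.03], [0, 0, 0, 0, 0, 0, 0.03], [0, 0, 0, 0, 0, 0, 0.03]],
  ],
)

```text
clock: 13.53
position: [0.4584, 0.3566, 0.0771]
ee_rot: [0.009, -0.002, 0.926, -0.377]
contact_force: [0.3, 0.1, 0.8]
width: 0.0298
```

```bash
python3 - <<'E'
from st import *
st()
sc=grab('scene','s13.png');t=grab('top','t13.png')
cv2.imwrite('pics/v13.png',np.hstack([cv2.resize(sc['color'][220:330,290:420,::-1],(468,396),interpolation=2),cv2.resize(t['color'][190:280,150:220,::-1],(308,396),interpolation=2)]))
E
```

```text
t 13.53 pos [0.4584 0.3566 0.0771] F [0.3 0.1 0.8] q [0.835, 0.739, 1.383, -0.503, 1.627, -0.607] w 0.0298
ty [ 0.004  0.715 -0.699] tz [ 0.017 -0.699 -0.715]
```

View pics/v13.png

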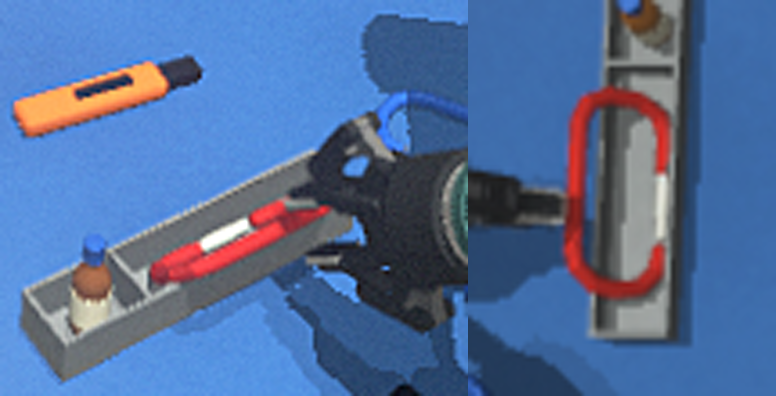

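The fingers straddle the spine in both views. Advancing and gripping.

Call:
move_arm(
  series=[
    [[0, -0.008, -0.007, 0, 0, 0, 0.03], [0, -0.007, -0.007, 0, 0, 0, 0.03], [0, -0.005, -0.004, 0, 0, 0, 0.03], [0, 0, 0, 0, 0, 0, 0.03], [0, 0, 0, 0, 0, 0, 0.015], [0, 0, 0, 0, 0, 0, 0.0], [0, 0, 0, 0, 0, 0, 0.0], [0, 0, 0, 0, 0, 0, 0.0], [0, 0, 0, 0, 0, 0, 0.0], [0, 0, 0, 0, 0, 0, 0.0]],
  ],
  newtons=80,
)

```text
clock: 14.47
position: [0.4574, 0.3359, 0.0568]
ee_rot: [0.007, -0.002, 0.925, -0.379]
contact_force: [-0.8, -3.6, -0.1]
width: 0.0089
```

```bash
python3 - <<'E'
from st import *
st()
sc=grab('scene','s14.png');t=grab('top','t14.png')
cv2.imwrite('pics/v14.png',np.hstack([cv2.resize(sc['color'][220:330,290:420,::-1],(468,396),interpolation=2),cv2.resize(t['color'][190:280,150:220,::-1],(308,396),interpolation=2)]))
E
```

```text
t 14.47 pos [0.4574 0.3359 0.0568] F [-0.8 -3.6 -0.1] q [0.818, 0.742, 1.443, -0.513, 1.569, -0.592] w 0.0089
ty [ 0.001  0.713 -0.701] tz [ 0.015 -0.701 -0.713]
```

View pics/v14.png

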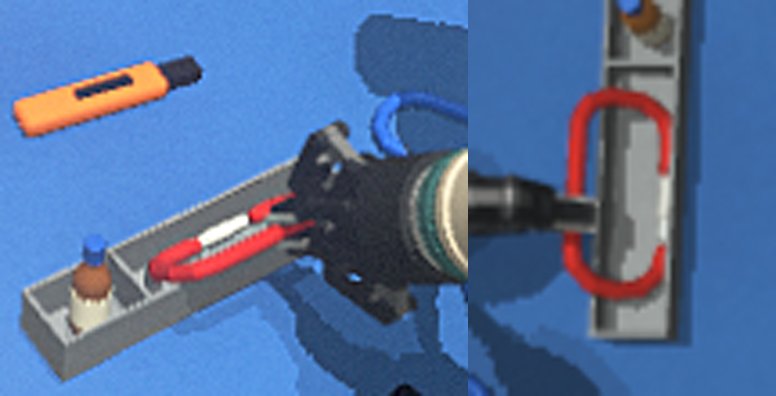

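Gripped. Lifting clear and turning the tool to vertical.

Call:
move_arm(
  series=[
    [[0, 0.003, 0.01, 0, 0, 0, 0.0], [0, 0.004, 0.02, 0, 0, 0, 0.0], [0, 0, 0.03, 0, 0, 0, 0.0], [0, 0, 0.03, 0, 0, 0, 0.0], [0, 0, 0.03, 0, 0, 0, 0.0], [0, -0.01, 0.03, 0.112, 0, 0, 0.0], [0, -0.02, 0.03, 0.112, 0, 0, 0.0], [0, -0.02, 0.03, 0.112, 0, 0, 0.0], [0, -0.02, 0.02, 0.112, 0, 0, 0.0], [0, -0.02, 0, 0.112, 0, 0, 0.0], [0, -0.02, 0, 0.112, 0, 0, 0.0], [0, -0.02, 0, 0.108, 0, 0, 0.0], [0, 0, 0, 0, 0, 0, 0.0], [0, 0, 0, 0, 0, 0, 0.0]],
  ],
  newtons=100,
)

```text
clock: 15.73
position: [0.4576, 0.2104, 0.2879]
ee_rot: [0.009, 0.003, 1.0, 0.002]
contact_force: [0.1, 0.2, -3.7]
width: 0.008
```

```bash
python3 - <<'E'
from st import *
st()
sc=grab('scene','s15.png');t=grab('top','t15.png')
cv2.imwrite('pics/v15.png',np.hstack([cv2.resize(sc['color'][130:330,260:460,::-1],(480,480),interpolation=2),cv2.resize(t['color'][190:290,150:215,::-1],(312,480),interpolation=2)]))
E
```

```text
t 15.73 pos [0.4576 0.2104 0.2879] F [ 0.1  0.2 -3.7] q [0.293, 0.134, 1.579, -0.001, 1.41, -1.27] w 0.008
ty [0.007 1.    0.005] tz [ 0.018  0.004 -1.   ]
```

View pics/v15.png

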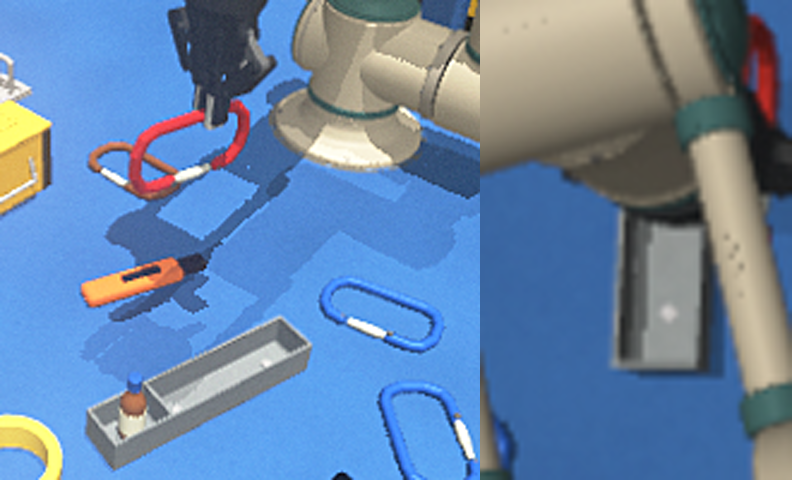

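The hook now hangs vertically under a vertical tool with the gate down. Before going there, I'll refine the staple position from both cameras.

```bash
python3 - <<'E'
from h import *
sc=cv2.imread('pics/s11.png');t=cv2.imread('pics/t11.png')
cv2.imwrite('pics/v16.png',np.hstack([cv2.resize(sc[130:170,235:285],(500,400),interpolation=2),cv2.resize(t[225:255,350:380],(300,400)[:1]+(400,) if 0 else (300,300),interpolation=2)] if 0 else [cv2.resize(sc[130:170,235:285],(500,400),interpolation=2)]))
cv2.imwrite('pics/v16t.png',cv2.resize(t[150:260,300:420],None,fx=6,fy=5.4,interpolation=2))
E
```

```text
(no output)
```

View pics/v16.png

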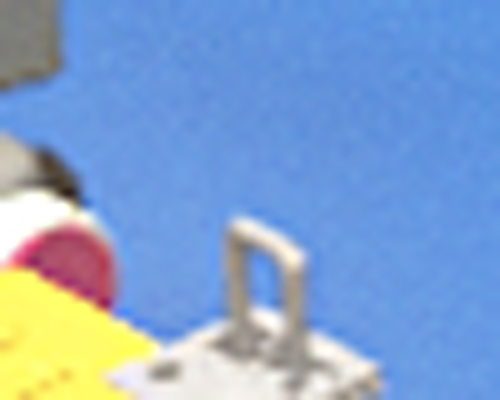

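View pics/v16t.png

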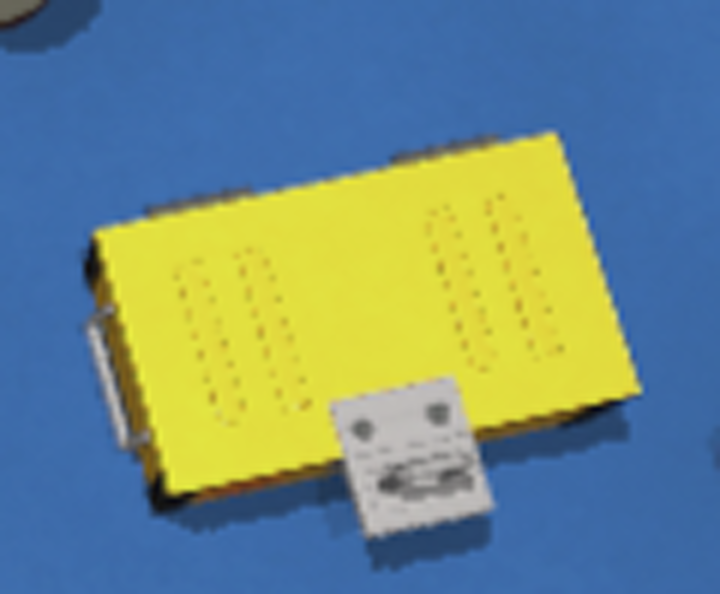

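```bash
python3 - <<'E'
from h import *
T=manip.get_image('top');S=manip.get_image('scene')
img=cv2.imread('pics/t11.png')[:,:,::-1]
x0,x1,y0,y1,s=.4,.72,-.36,-.03,.0005
def rect(im,m,z):
    xs=np.arange(x1,x0,-s);ys=np.arange(y1,y0,-s);X,Y=np.meshgrid(xs,ys,indexing='ij')
    q=proj(m,np.c_[X.ravel(),Y.ravel(),np.full(X.size,z)]).astype(np.float32)
    return cv2.remap(np.ascontiguousarray(im),q[:,0].reshape(X.shape),q[:,1].reshape(X.shape),1)
for nm,im,m in(('top',img,T),('scene',cv2.imread('pics/s11.png')[:,:,::-1],S)):
    g=rect(im,m,.1005);h=cv2.cvtColor(g,cv2.COLOR_RGB2HSV)
    k=((h[...,0]>24)&(h[...,0]<34)&(h[...,1]>120)&(h[...,2]>(170 if nm=='top' else 215))).astype(np.uint8)
    n,l,st,c=cv2.connectedComponentsWithStats(k);j=1+st[1:,4].argmax();pts=np.argwhere(l==j)[:,::-1].astype(np.float32)
    rc=cv2.minAreaRect(pts);b=cv2.boxPoints(rc)
    print(nm,'lid c',x1-rc[0][1]*s,y1-rc[0][0]*s,'size',rc[1][0]*s,rc[1][1]*s,rc[2])
    cv2.imwrite('pics/rl%s.png'%nm,(l==j).astype(np.uint8)*255)
print('crown scene',onz(S,[[261.8,154.0],[259,152.2],[264.8,155.7]],.1465).round(4).tolist())
# tab outline in top -> z .1005 corners (330,402),(455,377),(493,510),(368,537)
print('tab',onz(T,[[300+a/6,150+b/5.4] for a,b in((331,402),(455,377),(494,511),(368,538))],.1005).round(4).tolist())
for cs in ([.548,-.192,.2484],):
    c,sn=np.cos(cs[2]),np.sin(cs[2]); print('lid centre pred',cs[0]-.001*c,cs[1]-.001*sn,'crown pred',cs[0]-.09*c,cs[1]-.09*sn)
E
```

```text
top lid c 0.5490592956542968 -0.19006060791015625 size 0.14287078857421875 0.2239613494873047 75.3791275024414
scene lid c 0.5500751647949218 -0.18809562683105469 size 0.14507942199707033 0.2279686737060547 75.52156829833984
crown scene [[0.4616, -0.2071, 0.1465], [0.4638, -0.2225, 0.1465], [0.4585, -0.1922, 0.1465]]
tab [[0.5004, -0.1752, 0.1005], [0.5143, -0.2324, 0.1005], [0.4456, -0.2489, 0.1005], [0.4309, -0.1913, 0.1005]]
lid centre pred 0.5470306929723311 -0.19224585338336422 crown pred 0.46076236750979704 -0.21412680450278068
```

Call:
move_arm(
  series=[
    [[0.0007, -0.03, 0, 0, 0.018, 0.085, 0.0], [0.0007, -0.036, 0, 0, 0, 0.085, 0.0], [0.0007, -0.036, 0, 0, 0, 0.085, 0.0], [0.0007, -0.036, 0, 0, 0, 0, 0.0], [0.0007, -0.036, 0, 0, 0, 0, 0.0], [0.0007, -0.036, 0, 0, 0, 0, 0.0], [0.0007, -0.036, 0, 0, 0, 0, 0.0], [0.0007, -0.036, 0, 0, 0, 0, 0.0], [0.0007, -0.036, 0, 0, 0, 0, 0.0], [0.0007, -0.036, 0, 0, 0, 0, 0.0], [0.0007, -0.036, 0, 0, 0, 0, 0.0], [0.0007, -0.031, 0, 0, 0, 0, 0.0], [0, 0, -0.01, 0, 0, 0, 0.0], [0, 0, -0.01, 0, 0, 0, 0.0], [0, 0, 0, 0, 0, 0, 0.0], [0, 0, 0, 0, 0, 0, 0.0]],
  ],
)

```text
clock: 17.27
position: [0.4658, -0.2055, 0.2654]
ee_rot: [-0.003, -0.128, 0.992, 0.003]
contact_force: [0.0, 0.8, -3.1]
width: 0.0081
```

```bash
cat > ov.py <<'E'
from st import *
import sys
def ov(tag,zoom=True):
    s,R=st(); p=s['position']
    S=grab('scene'); im=S['color'][:,:,::-1].copy()
    # hook model: tool z = hook y, tool y = -hook z ; spine bar 3 mm ahead of TCP, TCP at hook x=.018
    hy=R[:,2]; hz=-R[:,1]; hx=np.cross(hy,hz)
    bar=p+0.0035*hy
    H=lambda x,y: bar+(x-.018)*hx+(y+.034)*hy
    C=np.array([.462,-.212,.1465]); cy=np.array([-.25,.968,0])
    pts={'mouth':H(.022,.034),'piv':H(-.02,.034),'nose':H(.064,.0),'butt':H(-.064,0),'s0':H(-.044,-.034),'s1':H(.038,-.034),'cr':C,'c1':C+.014*cy,'c2':C-.014*cy}
    f=6; u0,v0=215,90; c=cv2.resize(im[v0:v0+95,u0:u0+125],None,fx=f,fy=f,interpolation=2)
    for k,X in pts.items():
        u=proj(S,X)[0]; q=((u-[u0,v0]+.5)*f).astype(int)
        cv2.drawMarker(c,tuple(int(a) for a in q),(0,255,0) if k[0]!='c' else (255,0,255),cv2.MARKER_CROSS,8,1)
    print('hx',hx.round(3),'hy',hy.round(3),'mouth',pts['mouth'].round(4))
    cv2.imwrite('pics/%s.png'%tag,c)
if __name__=='__main__': ov(sys.argv[1])
E
python3 ov.py v17
```

```text
t 17.27 pos [ 0.4658 -0.2055  0.2654] F [ 0.   0.8 -3.1] q [-0.554, 0.168, 1.593, 0.002, 1.389, -2.382] w 0.0081
ty [-0.254  0.967  0.008] tz [-0.006  0.006 -1.   ]
hx [-0.967 -0.254  0.004] hy [-0.006  0.006 -1.   ] mouth [ 0.4615 -0.2061  0.1939]
```

View pics/v17.png

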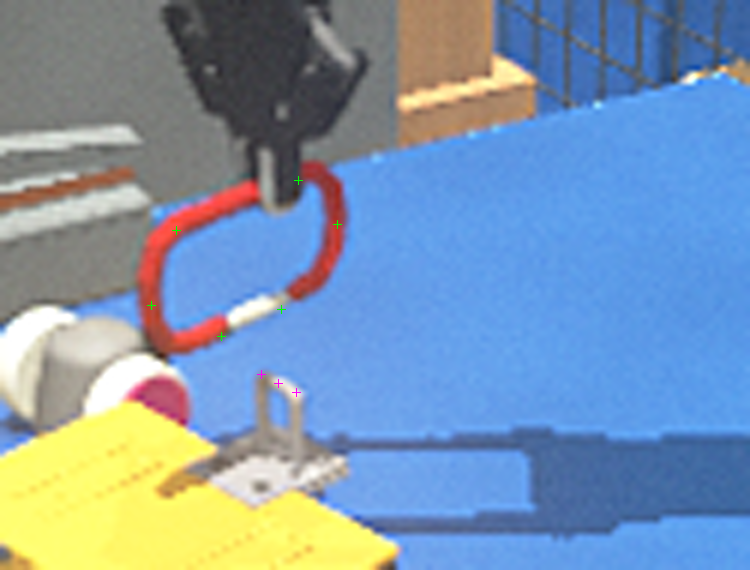

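The overlay matches the hook once its bar is set about 2.5 mm nearer the TCP. The hook is about 6 mm off in y, and the crown markers sit on the crown at (279,384). I'll correct that and descend to just above the crown.

Call:
move_arm(
  series=[
    [[0, -0.006, -0.01, 0, 0, 0, 0.0], [0, 0, -0.012, 0, 0, 0, 0.0], [0, 0, -0.01, 0, 0, 0, 0.0], [0, 0, 0, 0, 0, 0, 0.0], [0, 0, 0, 0, 0, 0, 0.0]],
  ],
  newtons=110,
)

```text
clock: 17.73
position: [0.4655, -0.2132, 0.234]
ee_rot: [-0.002, -0.127, 0.992, 0.003]
contact_force: [-0.4, 0.1, -2.7]
width: 0.008
```

```bash
sed -i 's/0.0035\*hy/0.001*hy/' ov.py; python3 ov.py v18
```

```text
t 17.73 pos [ 0.4655 -0.2132  0.234 ] F [-0.4  0.1 -2.7] q [-0.567, 0.189, 1.644, 0.002, 1.314, -2.392] w 0.008
ty [-0.252  0.968  0.006] tz [-0.005  0.005 -1.   ]
hx [-0.968 -0.252  0.003] hy [-0.005  0.005 -1.   ] mouth [ 0.4613 -0.2139  0.165 ]
```

View pics/v18.png

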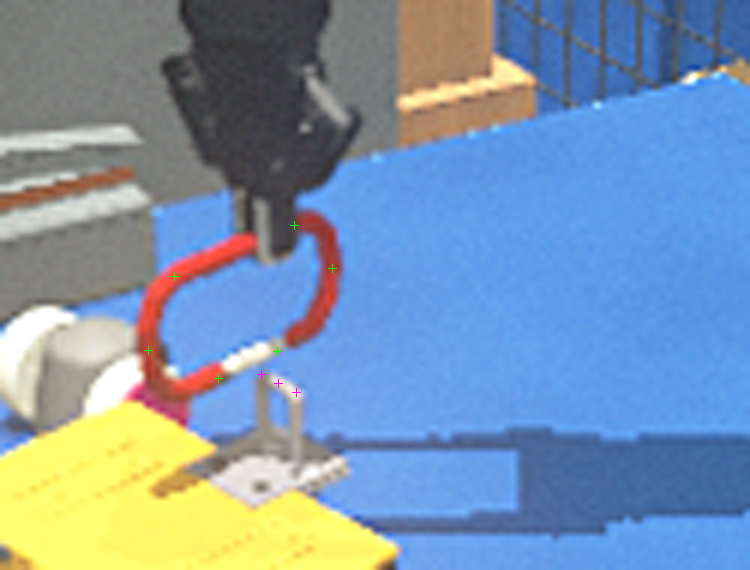

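Aligned within about 2 mm. I'll make a small correction and press partway.

Call:
move_arm(
  series=[
    [[0.001, 0.002, 0, 0, 0, 0, 0.0], [0, 0, 0, 0, 0, 0, 0.0], [0, 0, -0.006, 0, 0, 0, 0.0], [0, 0, -0.006, 0, 0, 0, 0.0], [0, 0, -0.006, 0, 0, 0, 0.0], [0, 0, -0.005, 0, 0, 0, 0.0], [0, 0, 0, 0, 0, 0, 0.0], [0, 0, 0, 0, 0, 0, 0.0]],
  ],
  newtons=120,
)

```text
clock: 18.45
position: [0.4672, -0.2121, 0.212]
ee_rot: [-0.001, -0.127, 0.992, 0.002]
contact_force: [-0.0, -1.9, 3.6]
width: 0.0077
```

```bash
python3 ov.py v19
```

```text
t 18.45 pos [ 0.4672 -0.2121  0.212 ] F [-0.  -1.9  3.6] q [-0.563, 0.205, 1.681, 0.001, 1.26, -2.388] w 0.0077
ty [-0.251  0.968  0.004] tz [-0.003  0.003 -1.   ]
hx [-0.968 -0.251  0.002] hy [-0.003  0.003 -1.   ] mouth [ 0.4631 -0.2129  0.143 ]
```

View pics/v19.png

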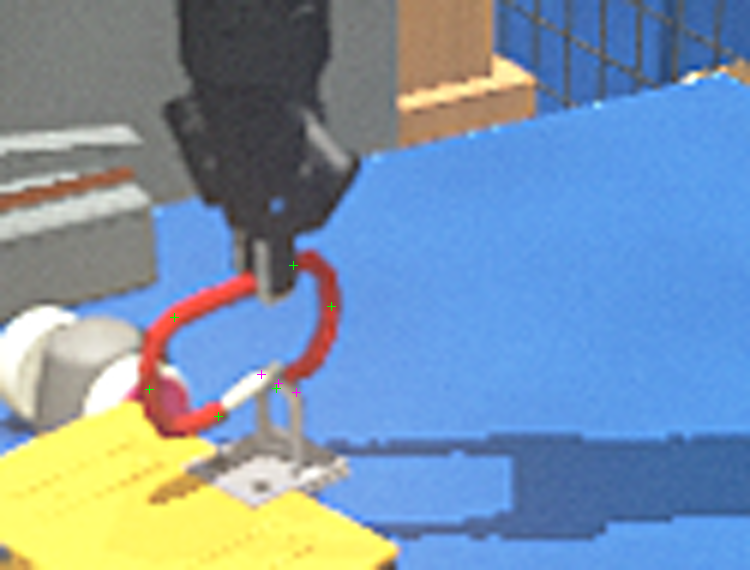

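The gate is opening inward on the crown, with the force up about 6.5 N, which matches the spring. Continuing straight down.

Call:
move_arm(
  series=[
    [[0, 0, -0.006, 0, 0, 0, 0.0], [0, 0, -0.006, 0, 0, 0, 0.0], [0, 0, -0.006, 0, 0, 0, 0.0], [0, 0, -0.005, 0, 0, 0, 0.0], [0, 0, -0.003, 0, 0, 0, 0.0], [0, 0, 0, 0, 0, 0, 0.0], [0, 0, 0, 0, 0, 0, 0.0]],
  ],
)

```text
clock: 19.08
position: [0.4656, -0.2111, 0.1844]
ee_rot: [-0.003, -0.127, 0.992, 0.003]
contact_force: [0.5, 0.9, -3.5]
width: 0.0076
```

```bash
python3 ov.py v20
```

```text
t 19.08 pos [ 0.4656 -0.2111  0.1844] F [ 0.5  0.9 -3.5] q [-0.563, 0.226, 1.726, 0.001, 1.199, -2.388] w 0.0076
ty [-0.251  0.968  0.007] tz [-0.007  0.006 -1.   ]
hx [-0.968 -0.251  0.005] hy [-0.007  0.006 -1.   ] mouth [ 0.4612 -0.2117  0.1155]
```

View pics/v20.png

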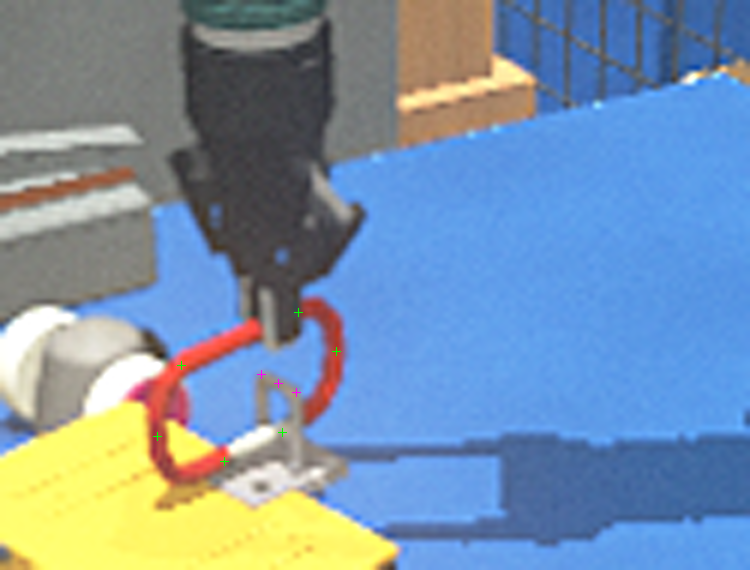

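The force is back to just the hook's weight. The gate is shut below the crown at (255,440), with the crown inside the loop. I'll lower the hook near the tab, release it and retreat straight up.

Call:
move_arm(
  series=[
    [[0, 0, -0.004, 0, 0, 0, 0.0], [0, 0, -0.003, 0, 0, 0, 0.0], [0, 0, 0, 0, 0, 0, 0.0], [0, 0, 0, 0, 0, 0, 0.02], [0, 0, 0, 0, 0, 0, 0.04], [0, 0, 0, 0, 0, 0, 0.05], [0, 0, 0, 0, 0, 0, 0.05], [0, 0, 0.01, 0, 0, 0, 0.05], [0, 0, 0.02, 0, 0, 0, 0.05], [0, 0, 0.03, 0, 0, 0, 0.05], [0, 0, 0.03, 0, 0, 0, 0.05], [0, 0, 0.03, 0, 0, 0, 0.05], [0, 0.03, 0.02, 0, 0, 0, 0.05], [0, 0.035, 0, 0, 0, 0, 0.05], [0, 0.035, 0, 0, 0, 0, 0.05], [0, 0.035, 0, 0, 0, 0, 0.05], [0, 0.035, 0, 0, 0, 0, 0.05], [0, 0, 0, 0, 0, 0, 0.05], [0, 0, 0, 0, 0, 0, 0.05]],
  ],
)

```text
clock: 20.72
position: [0.4668, -0.0402, 0.3198]
ee_rot: [-0.001, -0.128, 0.992, 0.002]
contact_force: [-0.2, -0.9, -0.5]
width: 0.0501
```

```bash
python3 - <<'E'
from st import *
st()
S=grab('scene','s21.png');T=grab('top','t21.png')
cv2.imwrite('pics/v21.png',np.hstack([cv2.resize(S['color'][130:200,200:290,::-1],(450,350),interpolation=2),cv2.resize(T['color'][190:260,340:410,::-1],(350,350),interpolation=2)]))
E
```

```text
t 20.72 pos [ 0.4668 -0.0402  0.3198] F [-0.2 -0.9 -0.5] q [-0.237, 0.077, 1.568, 0.003, 1.499, -2.066] w 0.0501
ty [-0.255  0.967  0.004] tz [-0.002  0.003 -1.   ]
```

View pics/v21.png

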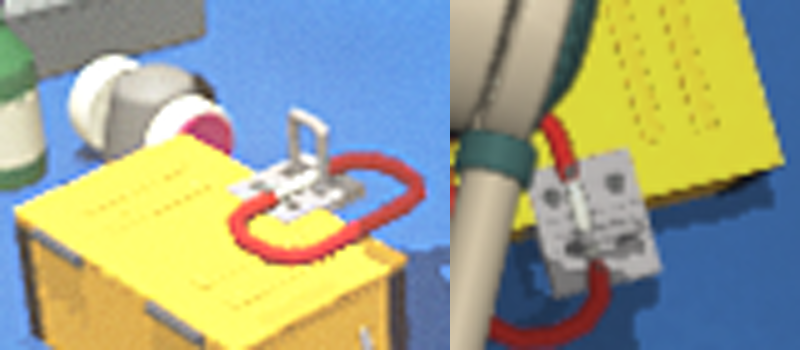

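View pics/s21.png

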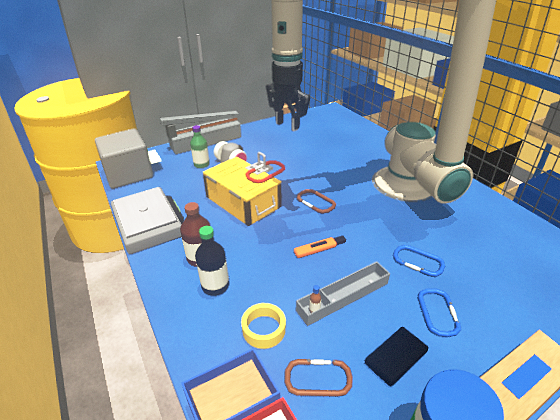

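View pics/t21.png

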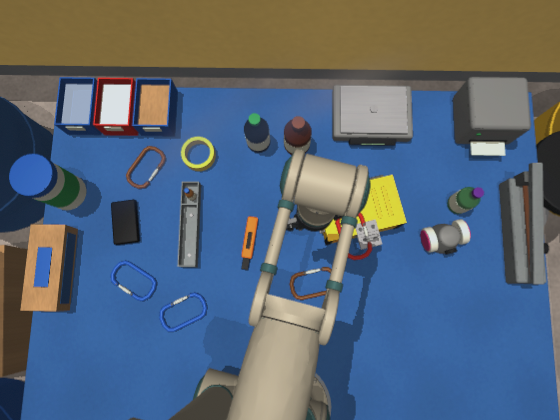

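The hook has tipped to lie flat on the lid, its gate running through the staple and shut. I'll move the arm aside for one clear final look.

Call:
move_arm(
  series=[
    [[0, 0.035, 0, 0, 0, 0, 0.05], [0, 0.035, 0, 0, 0, 0, 0.05], [0, 0.035, 0, 0, 0, 0, 0.05], [0, 0.035, 0, 0, 0, 0, 0.05], [0, 0.035, 0, 0, 0, 0, 0.05], [0, 0.035, 0, 0, 0, 0, 0.05], [0, 0, 0, 0, 0, 0, 0.05], [0, 0, 0, 0, 0, 0, 0.05]],
  ],
)

```text
clock: 21.48
position: [0.4674, 0.1685, 0.3185]
ee_rot: [-0.002, -0.127, 0.992, 0.002]
contact_force: [0.4, -0.8, -0.7]
width: 0.0505
```

```bash
python3 - <<'E'
from st import *
st()
S=grab('scene','s22.png');T=grab('top','t22.png')
cv2.imwrite('pics/v22.png',np.hstack([cv2.resize(S['color'][140:190,230:295,::-1],(455,350),interpolation=2),cv2.resize(T['color'][205:265,325:385,::-1],(345,350),interpolation=2)]))
a=cv2.imread('pics/top0.png');b=cv2.imread('pics/t22.png')
def col(i,lo,hi,box):
    h=cv2.cvtColor(i,cv2.COLOR_BGR2HSV)[box[1]:box[3],box[0]:box[2]]; m=cv2.inRange(h,lo,hi); p=np.argwhere(m); return p.mean(0)+[box[1],box[0]],len(p)
print('knife',col(a,(9,150,150),(20,255,255),(225,215,270,262)),col(b,(9,150,150),(20,255,255),(225,215,270,262)))
print('vial cap',col(a,(105,180,120),(125,255,255),(183,182,200,200)),col(b,(105,180,120),(125,255,255),(183,182,200,200)))
E
```

```text
t 21.48 pos [0.4674 0.1685 0.3185] F [ 0.4 -0.8 -0.7] q [0.203, 0.122, 1.519, 0.004, 1.503, -1.623] w 0.0505
ty [-0.253  0.968  0.004] tz [-0.003  0.003 -1.   ]
knife (array([236.62108262, 249.36182336]), 351) (array([234.89677419, 249.38387097]), 310)
vial cap (array([nan, nan]), 0) (array([nan, nan]), 0)<stdin>:7: RuntimeWarning: Mean of empty slice.
  ret = um.true_divide(
```

View pics/v22.png

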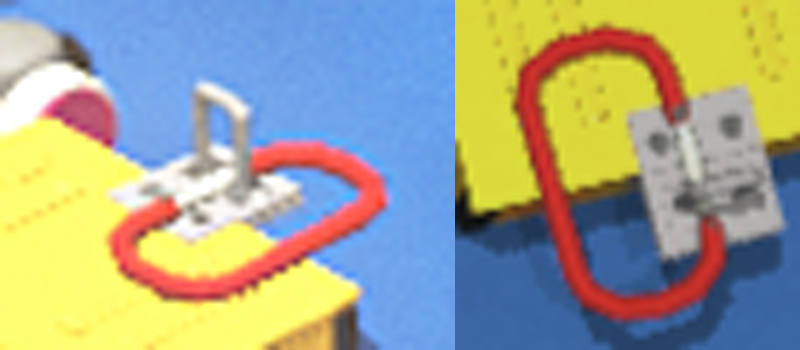

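```bash
python3 - <<'E'
import cv2,numpy as np
L=[cv2.imread('pics/%s.png'%n) for n in('top0','t11','t21','t22')]
cv2.imwrite('pics/v23.png',np.hstack([cv2.resize(i[200:280,225:275],(190,304),interpolation=2) for i in L]))
L=[cv2.imread('pics/%s.png'%n) for n in('scene0','s22')]
for i in L:
    h=cv2.cvtColor(i,cv2.COLOR_BGR2HSV)[230:262,290:350]; p=np.argwhere(cv2.inRange(h,(8,170,150),(18,255,255))); print(p.mean(0),len(p))
E
```

```text
[17.85714286 30.        ] 7
[19.89189189 26.62162162] 37
```

View pics/v23.png

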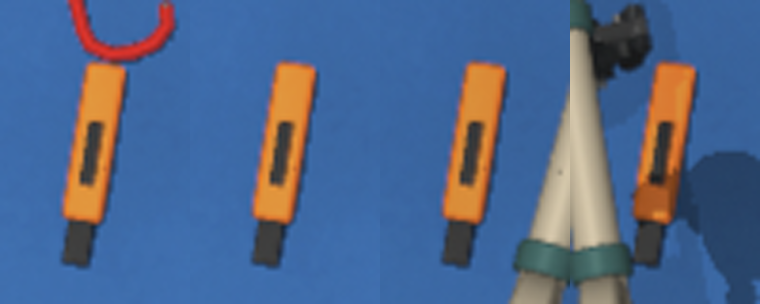

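The knife is in the same place in all four frames; the pixel-mean difference came from the arm's shadow. Handing in.

```bash
python3 -c "
from rig import manip
print(manip.sign_off())"
```

```text
the job is handed in; nothing more can be done
None
```

The lid is shut with its tab over the staple, and the red snap hook is clipped through the staple and left there. I handed the job in at about 21.5 s.

**What I did:** I pushed the lid shut from behind and picked the hook up flat. I leaned it in the trough, regripped it by the spine with the gate facing down, and pressed it straight down onto the crown. The force rose about 6.5 N while the gate opened, then fell back to just the hook's weight. I then let go and backed off.

**Last checks:**
- **Hook:** both camera views show the lid shut, the gate closed and running through the staple, and the hook lying on the lid. I did not tug it to test the hold.
- **Other items:** the knife is in the same place in before and after pictures, the vial is standing, and the bottles and other items look unmoved.
- **Checks that failed or disagreed:** one colour measurement suggested the knife had moved, but side-by-side pictures showed that was the arm's shadow. A repeat in the scene view found too few orange pixels to use. The automatic check on the vial's cap found no pixels, so I judged the vial by eye only.

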